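# Pack the edge-paint bottles into the round carrier and latch the keeper

### The job

Put the capped edge-paint bottles away: swing the carrier's keeper bar clear, stand every capped bottle upright on the floor of the round pot, one in the middle and the rest close round it, then swing the keeper fully shut until it clicks into its catch. Leave the bottle without a cap standing on the mat, and don't disturb the glue jar.

Things in the scene. Friction and masses are not known exactly. Their poses are not given: they have to be found in the camera images.
- bottle1: capped applicator bottle (five to seven such are there): white round body 32 mm in diameter, 49 mm high, shoulder sloping in to 16 mm across at 56 mm, then a black cap, a cylinder 14 mm in diameter from 56 to 92 mm; 50 to 90 g, low centre of mass. Origin: centre of the underside; z up along the bottle. None if absent.
- bottle2: capped applicator bottle (five to seven such are there): white round body 32 mm in diameter, 49 mm high, shoulder sloping in to 16 mm across at 56 mm, then a black cap, a cylinder 14 mm in diameter from 56 to 92 mm; 50 to 90 g, low centre of mass. Origin: centre of the underside; z up along the bottle. None if absent.
- bottle3: capped applicator bottle (five to seven such are there): white round body 32 mm in diameter, 49 mm high, shoulder sloping in to 16 mm across at 56 mm, then a black cap, a cylinder 14 mm in diameter from 56 to 92 mm; 50 to 90 g, low centre of mass. Origin: centre of the underside; z up along the bottle. None if absent.
- bottle4: capped applicator bottle (five to seven such are there): white round body 32 mm in diameter, 49 mm high, shoulder sloping in to 16 mm across at 56 mm, then a black cap, a cylinder 14 mm in diameter from 56 to 92 mm; 50 to 90 g, low centre of mass. Origin: centre of the underside; z up along the bottle. None if absent.
- bottle5: capped applicator bottle (five to seven such are there): white round body 32 mm in diameter, 49 mm high, shoulder sloping in to 16 mm across at 56 mm, then a black cap, a cylinder 14 mm in diameter from 56 to 92 mm; 50 to 90 g, low centre of mass. Origin: centre of the underside; z up along the bottle. None if absent.
- bottle6: capped applicator bottle (five to seven such are there): white round body 32 mm in diameter, 49 mm high, shoulder sloping in to 16 mm across at 56 mm, then a black cap, a cylinder 14 mm in diameter from 56 to 92 mm; 50 to 90 g, low centre of mass. Origin: centre of the underside; z up along the bottle. None if absent.
- bottle7: capped applicator bottle (five to seven such are there): white round body 32 mm in diameter, 49 mm high, shoulder sloping in to 16 mm across at 56 mm, then a black cap, a cylinder 14 mm in diameter from 56 to 92 mm; 50 to 90 g, low centre of mass. Origin: centre of the underside; z up along the bottle. None if absent.
- uncapped: applicator bottle of the same body but without its cap: above the shoulder only a bare white neck 11 mm in diameter, 56 to 65 mm high. Stands among the others on the mat. Origin: centre of the underside.
- mat: green cutting mat, 290 mm (its x) by 290 mm (its y), 3 mm thick, fixed to the bench; the bottles stand on it. Origin: centre of its underside.
- carrier: round bottle carrier, does not move: base plate 124 mm (x) by 250 mm (y), in its middle an open round pot; towards its +y, 80 mm from the pot's centre, the keeper's hinge post, and a carrying handle 113 mm from the centre (93 mm high); towards -y, at 108 mm, the catch post, 34 by 12 mm, 108 mm high. Origin: on the bench, under the pot's centre.
- pot_floor (a point): centre of the pot's inner floor, 8 mm above the bench, axes as the carrier's (z up). Pot: inner diameter 104 mm, outer 114 mm at its rim, rim 50 mm above the bench. It just takes seven bottles, one in the middle and six round it. A bottle standing in it has its cap's top 100 mm above the bench.
- keeper (a joint): angle (rad) of the keeper bar about its upright hinge: 0 shut across the pot; grows as it swings open, level, towards the carrier's +x, to a stop at 2.1; clear of the pot from 1.3 on. Stays where left (0.3 N at the knob moves it). Shutting, a sprung ball in the catch post must be pushed past (about 5 N at the knob) from 0.11 to 0.02; it is in its catch, against the stop, at 0 to 0.02.
- keeper_hinge (a point): point on the keeper's upright hinge axis, 113 mm above the bench. The bar is flat, 14 mm wide, 109 to 117 mm above the bench, and ends 164 mm from this axis; under it, centred 80 mm from the axis, is a round rubber pad of 84 mm diameter (105 to 109 mm high), which lies 5 mm above the caps when shut.
- keeper_knob (a point): middle of the keeper's knob: an upright black cylinder 16 mm in diameter on top of the bar, 160 mm from the hinge axis, from 117 to 155 mm above the bench; this point at 136 mm. At keeper angle q it lies, from the hinge, 160 mm*sin(q) along the carrier's +x and 160 mm*cos(q) along its -y.
- glue_jar: white lidded glue jar, 62 mm in diameter, 80 mm high, standing by; origin at the centre of its underside.
Things that resemble listed ones, but are neither listed nor needed, are in the scene too. Leave any orange or yellow look-alike of the bottle2 alone.

How it is judged:
By the outcome, as a careful person would: the job done as asked, in the order asked, and still so for the second after the job is handed in, with the robot touching nothing.
Of bottle1, bottle2, bottle3, bottle4, bottle5, bottle6, bottle7 only 5 to 7 are there at a start; the rules pass over those that are not, and their reading is None.
At some moment in a run one of bottle1, bottle2, bottle3, bottle4, bottle5, bottle6, bottle7 may be knocked a few centimetres aside while the robot is not near it.
It also fails if it takes over 210 s, if anything falls off the work surface, if the arm or the gripper's body presses on something with over 40 N, if the wrist force passes 120 N, or if a joint passes its speed limit or range.

### The arm

A 6-joint arm with a two-finger parallel gripper is mounted at the origin on the work surface. World frame = base frame: x ahead of the robot, y to its left, z up, the work surface at z = 0. Lengths are in m, angles in degrees, forces in N, time in s.
With the tool pointing down it reaches from about 0.3 to 0.75 m from the base axis. Payload 8.5 kg.
Tool frame: the origin (TCP) lies on the centre line of the jaws, within the pads' length; the fingertips stand 22 mm ahead of it and the grasp point (between the pads) lies 3 mm ahead of it (env.tip_reach is the distance from the TCP to the fingertips, in m); y points along the fingers, z is the direction in which the jaws open and shut, and the axes are right-handed (so a half turn about y gives the same grasp; the last joint's range is limited). The gripper opens to 85 mm and grips with 20 to 120 N. Pads are 22 mm wide; open, the fingers measure 114 mm over their backs; the gripper's body (76 mm by 85 mm) begins 54 mm behind the grasp point. The pads swing forward as they close: fully open they stand 13 mm farther back than shut.
Start: joints at [52.179, 21.807, 74.336, -0, 83.858, -12.336], TCP at [0.237, 0.496, 0.253] pointing down, gripper open.
Joint ranges: [-178.18, 178.18], [-50.72, 133.34], [12.68, 142.11], [-81.47, 261.47], [9.98, 163.14], [-165.26, 165.26]. Speed limits (degrees/s): [136.94, 136.94, 180, 180, 180, 180].

### API

Orientations are given as a 3x3 rotation matrix whose columns are the frame's x, y, z axes.
In Python, from rig import env, get_image gives the robot as it stands. The module is installed in compiled form; this text tells all that it offers.
- The arm moves only by the tool carry_out, never from a script. Its argument "targets" is a list that holds one entry, the list of rows, each a list of 7 numbers: the closure, from 0 (fully open) to 1 (shut), then the shift along the world's x, y, z in mm, then the turn, a rotation vector about the world's x, y, z in degrees. In form: [[[claw, dx, dy, dz, ax, ay, az], ...]]. A call has 1 to 20 rows; each row is the pose to reach, as a shift and turn from the pose commanded when the call began; what a row does not reach only later rows make up. A row lasts 1/12 s, in which the tool goes at most 41.7 mm and 7.16 degrees, less where a joint would pass 70% of its speed; a pose out of reach is approached as far as the arm can. A call with a gripper value outside its range is refused whole. The fingers move at their own pace and stop on an object; "squeeze" is the grip in N (left out, the last holds). Time passes only in rows, so rows that repeat a pose let the fingers close. It gives the time, the measured TCP pose, the force and the opening at its end, in the units of the state.
- env.observe(): the state, without advancing time (a new reading comes with each control period).
- get_image(name): name is "scene" or "side" or "wrist"; returns a dict with "img" (420x560x3 uint8, red, green, blue), "fx", "fy", "cx", "cy" (pixels), "rvec" (rotation vector, rad) and "tvec" (3), from world to camera coordinates, as OpenCV has them. Camera axes: x right, y down, z forward; pixel columns grow to the right and rows downward; lengths in m; the calibration is good to about 2 mm. A picture is of the moment at which its call begins. There is no depth.
- env.close_job(): hands the job in, once; it reports no verdict.
The state is a dict: "time_s": time; "q": joint angles; "qvel": joint speeds; "joint_efforts": joint torques, N m; "position": TCP position; "tool_rot": TCP orientation; "ft_force": force on the tool from outside, world axes, zero at the start; "wrist_torque": the same for the moment, N m; "grip_width": finger opening in m.
Only numpy, scipy, OpenCV 4.12 (cv2) and the standard library are available. Lean on these libraries where they do the work, as an engineer would, in place of code of your own. Each camera call takes 0.05 s, during which the arm holds its last target.

## Working session

There is one attempt and no reset: what is moved stays moved. The work goes in short steps, Python scripts to look and compute and a tool call to move; the robot and the scene stay as the last step left them, time stands still between calls to the robot, and variables do not carry over. Pictures are saved under pics/ and viewed, and the job is handed in when it is done.

Besides the shell and the picture viewer there is one more tool, called after ">>>" as name([rows], argument=value, ...), one row to a line, values as JSON. carry_out: Moves the arm, as the interface text tells. Its arguments: {"type":"object","properties":{"targets":{"type":"array"},"squeeze":{"type":"number"}},"required":["targets"]}

```bash
mkdir -p pics; ls
python3 - <<'E'
from rig import env,get_image
import cv2
s=env.observe(); print(s, env.tip_reach)
for n in ("scene","side","wrist"):
    d=get_image(n); cv2.imwrite(f"pics/{n}0.png",d["img"][:,:,::-1]); print(n,d["fx"],d["fy"],d["cx"],d["cy"],d["rvec"],d["tvec"])
E
```

```text
pics
{'time_s': 0.0, 'q': array([ 5.21800878e+01,  2.18420047e+01,  7.43851677e+01, -5.84628393e-04,
        8.38565957e+01, -1.23363181e+01]), 'qvel': array([ 0.04176238, -0.12432722,  0.0333742 , -0.02974273,  0.03597754,
        0.07097699]), 'joint_efforts': array([ 9.80403493e-04, -4.48467743e+01, -2.31280696e+01, -1.55252287e-04,
        4.85447745e-03,  2.84683082e-06]), 'position': array([0.23648711, 0.49627825, 0.2526998 ]), 'tool_rot': array([[ 9.02708857e-01, -8.88475178e-04,  4.30251008e-01],
       [-4.30251819e-01, -1.16113870e-03,  9.02708161e-01],
       [-3.02452696e-04, -9.99998931e-01, -1.43043825e-03]]), 'ft_force': array([-0.34047359,  0.89037369,  0.80417843]), 'wrist_torque': array([-0.02828361, -0.02602119,  0.02045194]), 'grip_width': 0.08559077033653466} 0.022
scene 380.52712788669896 380.52712788669896 277.7322155922074 210.22742416309288 [ 0.87941913  2.58462618 -1.04136828] [ 0.43845489 -0.1634037   1.35373438]
side 453.9851286298171 453.9851286298171 280.9595863872149 217.55828789220075 [ 0.07027935 -2.69488571  1.57362872] [0.54359304 0.11223855 1.18920246]
wrist 293.51987093422116 293.51987093422116 278.7603466091432 210.98995690414927 [-2.44916916 -1.54742968 -0.21503543] [-0.54970068 -0.03681023  0.37949877]
```

View pics/scene0.png

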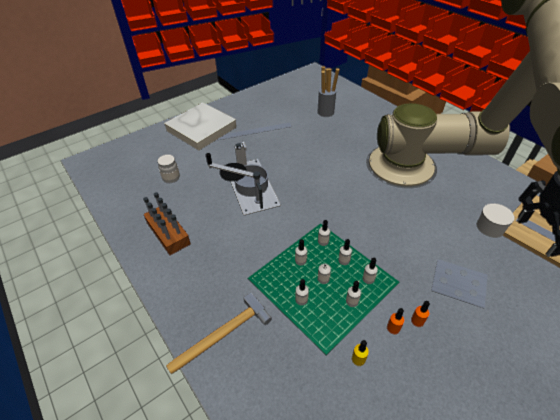

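View pics/side0.png

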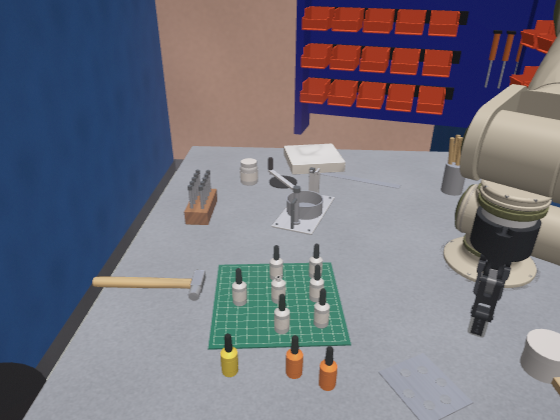

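View pics/wrist0.png

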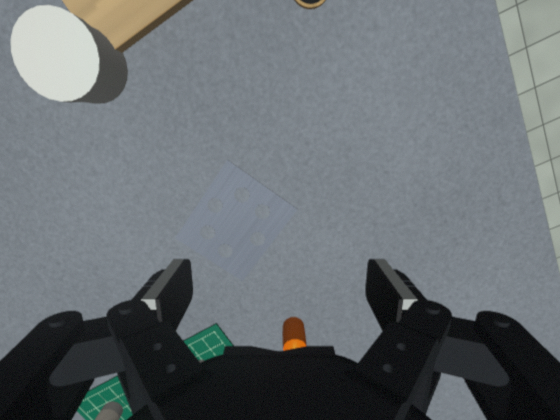

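```bash
cat > h.py <<'E'
import numpy as np, cv2
from rig import env,get_image
def cam(d):
    R=cv2.Rodrigues(np.array(d["rvec"],float))[0]; t=np.array(d["tvec"],float).ravel()
    K=np.array([[d["fx"],0,d["cx"]],[0,d["fy"],d["cy"]],[0,0,1]])
    return K,R,t
def proj(d,p):
    K,R,t=cam(d); q=(K@(R@np.atleast_2d(p).T+t[:,None])); return (q[:2]/q[2]).T
def ray(d,uv):
    K,R,t=cam(d); v=R.T@np.linalg.inv(K)@np.array([uv[0],uv[1],1.]); return -R.T@t, v/np.linalg.norm(v)
def onplane(d,uv,z):
    c,v=ray(d,uv); return c+v*(z-c[2])/v[2]
def tri(obs):
    A=np.zeros((3,3));b=np.zeros(3)
    for d,uv in obs:
        c,v=ray(d,uv);P=np.eye(3)-np.outer(v,v);A+=P;b+=P@c
    x=np.linalg.solve(A,b)
    return x,[np.round(proj(d,x)[0]-uv,1) for d,uv in obs]
def crop(d,x0,y0,x1,y1,s,name):
    im=d["img"][y0:y1,x0:x1,::-1]
    im=cv2.resize(im,None,fx=s,fy=s,interpolation=cv2.INTER_CUBIC); cv2.imwrite("pics/"+name,im)
E
python3 - <<'E'
from h import *
a=get_image("scene");b=get_image("side")
crop(a,195,130,295,220,7,"c1.png")
crop(b,255,150,355,240,7,"c2.png")
crop(a,240,210,400,350,4,"c3.png")
crop(b,200,230,360,350,4,"c4.png")
E
```

```text
(no output)
```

View pics/c1.png

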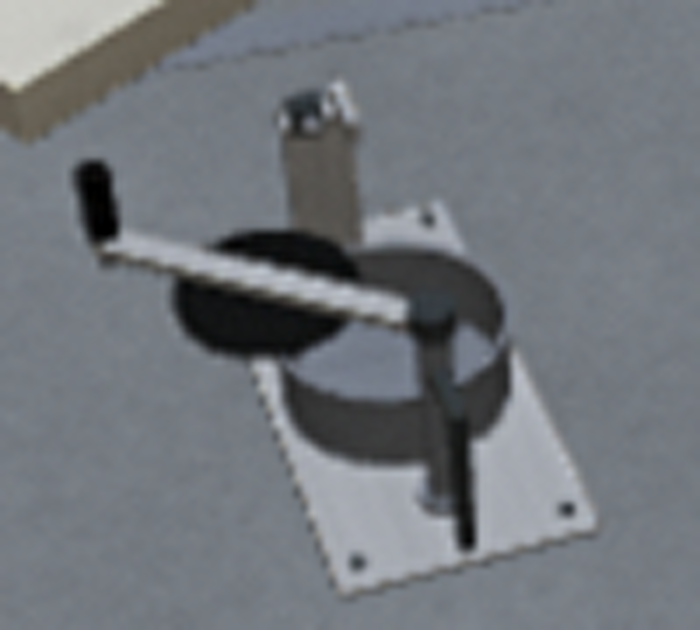

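View pics/c2.png

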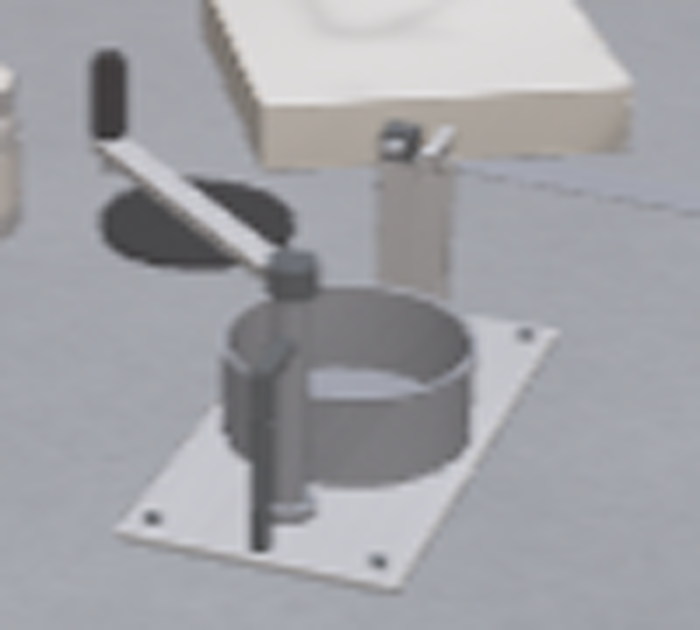

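View pics/c3.png

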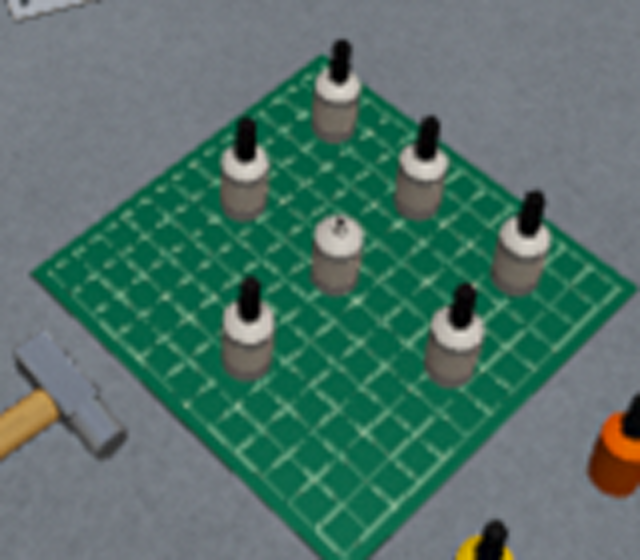

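View pics/c4.png

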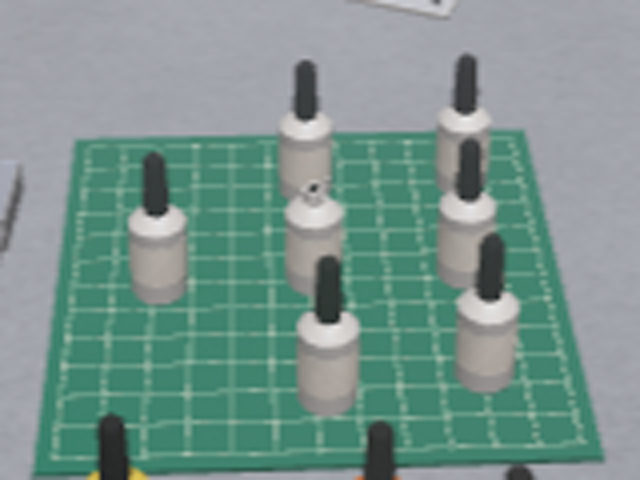

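```bash
cat > meas.py <<'E'
from h import *
a=get_image("scene");b=get_image("side")
def caps(d,roi):
    x0,y0,x1,y1=roi
    im=d["img"][y0:y1,x0:x1]; m=(im.max(2)<75).astype(np.uint8)
    # exclude green
    hsv=cv2.cvtColor(im,cv2.COLOR_RGB2HSV); m&=(~((hsv[...,1]>120)&(hsv[...,0]>50)&(hsv[...,0]<95))).astype(np.uint8)
    n,l,s,c=cv2.connectedComponentsWithStats(m)
    return [(c[i]+[x0,y0],s[i]) for i in range(1,n) if s[i][4]>15]
E
python3 - <<'E'
from meas import *
for d,r in((a,(240,205,400,350)),(b,(195,235,360,350))):
    for c,s in caps(d,r): print(np.round(c,1),s)
S=[(243.9,215.3),(280.3,205.3),(257.9,158.9)];T=[(271.7,225.7),(312.4,234.3),(334.6,197.1)]
for u,v in zip(S,T): print("plate",tri([(a,u),(b,v)]))
f=lambda p:(195+p[0]/7,130+p[1]/7); g=lambda p:(255+p[0]/7,150+p[1]/7)
for n,u,v in(("knobtop",(93,165),(108,55)),("knobbot",(103,240),(108,138)),("hingetop",(432,302),(292,258))): print(n,tri([(a,f(u)),(b,g(v))]))
E
```

```text
[324.8 224.8] [82 15  6 11 46]
[301.  244.8] [58 35  6 10 41]
[346.8 244.2] [104  34   6  11  45]
[372.5 263. ] [129  53   7  11  50]
[302.  284.9] [59 75  6 10 42]
[355.2 286.3] [112  76   7  11  49]
[397.8 314.4] [156 104   4  11  36]
[267.3 321.2] [ 24 113   7   7  20]
[362.6 345. ] [119 135   8  10  57]
[275.8 252.9] [79 11  5 14 56]
[316.1 251.1] [119  10   5  13  59]
[317.  272.2] [119  30   6  15  72]
[238.2 276.1] [41 33  6 16 77]
[322.3 296.6] [124  54   7  16  85]
[281.7 302.6] [84 59  6 17 87]
[227.8 341.9] [ 30  99   7  16 104]
[294.4 343. ] [ 96 101   8  14  88]
plate (array([ 0.57881432, -0.13729734,  0.00421316]), [array([ 0.1, -0.3]), array([-0.2,  0.2])])
plate (array([ 0.4596903 , -0.10546001, -0.00130317]), [array([ 0. , -0.2]), array([-0.1,  0.2])])
plate (array([ 0.38352672, -0.33961103,  0.0025589 ]), [array([-0.,  0.]), array([ 0., -0.])])
knobtop (array([ 0.59116473, -0.29377306,  0.15504933]), [array([-0.1,  0.3]), array([ 0.2, -0.3])])
knobbot (array([ 0.59222513, -0.29475374,  0.11416104]), [array([ 0., -0.]), array([-0.,  0.])])
hingetop (array([ 0.50748215, -0.15757651,  0.12388784]), [array([-0.1,  0.3]), array([ 0.2, -0.2])])
```

```bash
cat > loc.py <<'E'
from meas import *
from scipy.optimize import linear_sum_assignment
def locate(verbose=False, minz=0.05):
    A=[c for c,s in caps(a,(240,205,400,350))];B=[c for c,s in caps(b,(195,235,360,350))]
    M=np.full((len(A),len(B)),99.);X={}
    for i,u in enumerate(A):
        for j,v in enumerate(B):
            x,e=tri([(a,u),(b,v)]); r=max(abs(np.array(e)).max(),abs(x[2]-.077)*200); M[i,j]=r; X[i,j]=x,e
    I,J=linear_sum_assignment(M)
    return [(A[i],B[j],X[i,j][0],M[i,j]) for i,j in zip(I,J) if M[i,j]<4]
E
python3 - <<'E'
from loc import *
for u,v,x,e in locate(): print(np.round(u,1),np.round(v,1),np.round(x,4),round(e,2))
K,R,t=cam(get_image("wrist")); s=env.observe(); T=s["tool_rot"]; c=-R.T@t
print("cam in tool",T.T@(c-s["position"]), "view in tool\n",T.T@R.T)
# glue jar, uncapped, mat
print("unc",tri([(a,(240+340/4,210+225/4)),(b,(200+315/4,230+190/4))]))
print("jar",tri([(a,(168,160)),(b,(249,164))]))
E
```

```text
[324.9 224.7] [316.1 251.1] [0.4548 0.0942 0.0759] 0.5
[301.  244.9] [275.8 252.8] [0.5514 0.1068 0.0749] 0.42
[346.8 244.1] [317.  272.2] [0.4549 0.181  0.0765] 0.3
[372.6 262.9] [322.3 296.6] [0.4456 0.265  0.0762] 0.3
[301.9 284.8] [238.2 276.1] [0.6286 0.2038 0.0751] 0.37
[355.2 286.4] [281.7 302.6] [0.5288 0.2863 0.0743] 0.54
[397.7 314.4] [294.4 343. ] [0.5017 0.3971 0.072 ] 1.01
[362.6 345. ] [227.8 342. ] [0.6215 0.4011 0.0742] 0.57
cam in tool [-0.06950898 -0.1211743   0.00039285] view in tool
 [[-7.76791981e-04  9.61269602e-01  2.75608688e-01]
 [ 5.04973189e-04 -2.75608359e-01  9.61269878e-01]
 [ 9.99999571e-01  8.85881730e-04 -2.71325013e-04]]
unc (array([0.54068931, 0.19176592, 0.06497961]), [array([ 0.1, -0.3]), array([-0.3,  0.3])])
jar (array([ 0.67435407, -0.44528561,  0.07196408]), [array([-0.3,  1.2]), array([ 0.8, -1. ])])
```

Candidates, by scene pixel:
- **Knob:** the black cylinder at the bar's free end (208,160). The handle top (260,190) and the brush holder tips (150,200) are not it.
- **Bottles:** six white capped ones, with caps at (325,225), (301,245), (347,244), (373,263), (302,285) and (355,286).
- **Not bottles to move:** the uncapped one at (324,272), the orange ones at (397,320) and (421,313), and the yellow one at (361,352).

The crops confirm these choices.

>>> carry_out([
  [[0,340,-740,30,0,0,0],[0,340,-740,30,0,0,0],[0,340,-740,30,0,0,0],[0,340,-740,30,0,0,0],[0,340,-740,30,0,0,0],[0,340,-740,30,0,0,0],[0,340,-740,30,0,0,0],[0,340,-740,30,0,0,0],[0,340,-740,30,0,0,0],[0,340,-740,30,0,0,0],[0,340,-740,30,0,0,0],[0,340,-740,30,0,0,0],[0,340,-740,30,0,0,0],[0,340,-740,30,0,0,0],[0,340,-740,30,0,0,0],[0,340,-740,30,0,0,0],[0,340,-740,30,0,0,0],[0,340,-740,30,0,0,0],[0,340,-740,30,0,0,0],[0,340,-740,30,0,0,0]],
])

```text
time_s: 2.17
position: [0.5774, -0.2475, 0.2826]
tool_rot: [[0.902, -0.0, 0.432], [-0.432, -0.0, 0.902], [0.0, -1.0, -0.0]]
ft_force: [0.3, 0.1, -0.7]
grip_width: 0.0855
```

Run:
```python
from h import *
s=env.observe(); print(s["time_s"],s["position"],s["q"],s["ft_force"])
d=get_image("wrist"); cv2.imwrite("pics/w1.png",d["img"][:,:,::-1])
import pickle; pickle.dump(d,open("w1.pkl","wb"))
```

```text
2.1667 [ 0.57741712 -0.24745923  0.28261718] [-3.39677763e+01  2.90406065e+01  5.74858178e+01 -2.74224668e-02
  9.34677772e+01 -9.83473972e+01] [ 0.28119439  0.0790743  -0.6952057 ]
```

View pics/w1.png

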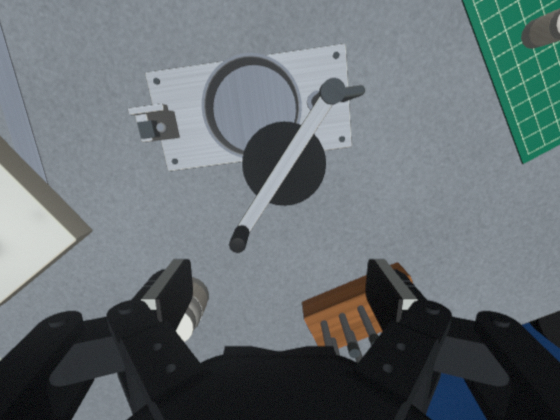

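Run:
```python
from h import *
import pickle
d=pickle.load(open("w1.pkl","rb"))
im=d["img"]; crop(d,130,20,380,260,3,"c5.png")
g=cv2.cvtColor(im,cv2.COLOR_RGB2GRAY)
for n,uv,z in (("p1",(146,73),.004),("p2",(346,45),.004),("p3",(352,147),.004),("p4",(169,171),.004),("hinge",(333,91),.124),("knobtop",(239,233),.155),("rim",(252,105),.05)): print(n,np.round(onplane(d,uv,z),4))
a=get_image("scene");b=get_image("side"); crop(a,130,180,200,260,8,"c6.png"); crop(b,175,160,225,230,8,"c7.png")
```

```text
p1 [ 0.3849 -0.3391  0.004 ]
p2 [ 0.4637 -0.1021  0.004 ]
p3 [ 0.5803 -0.1405  0.004 ]
p4 [ 0.5024 -0.3775  0.004 ]
hinge [ 0.508  -0.1607  0.124 ]
knobtop [ 0.5823 -0.2893  0.155 ]
rim [ 0.4802 -0.2345  0.05  ]
```

View pics/c5.png

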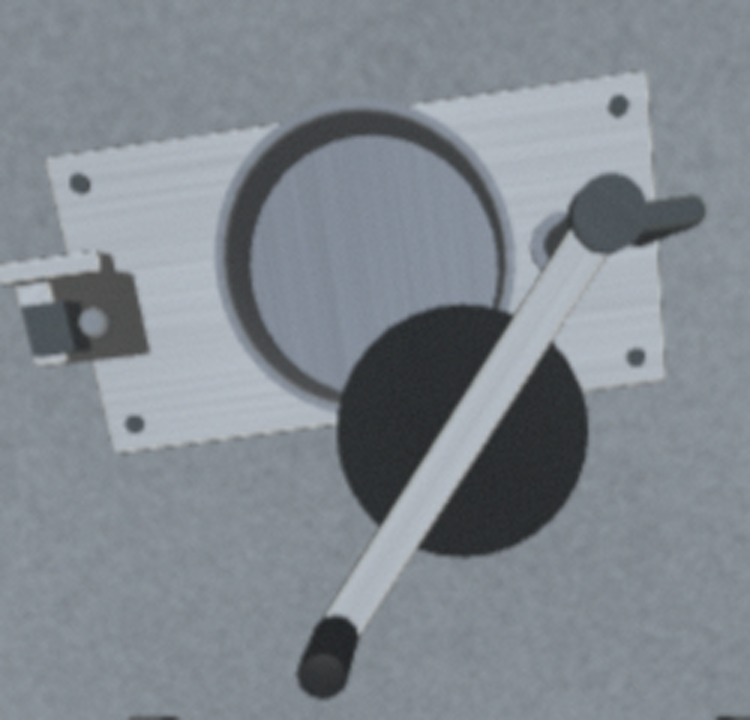

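View pics/c6.png

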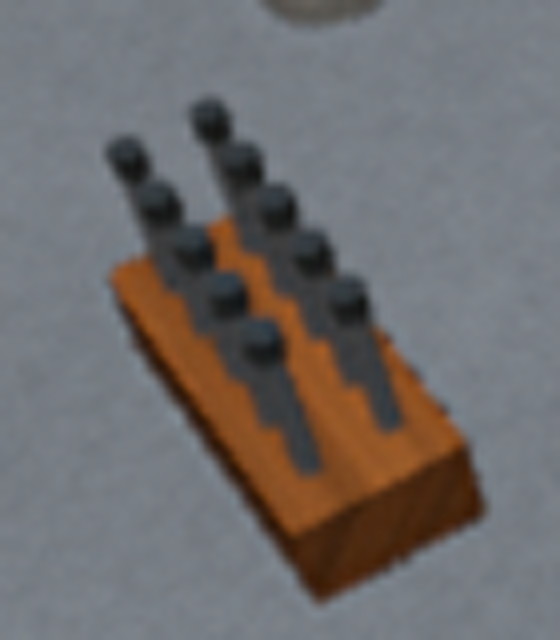

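View pics/c7.png

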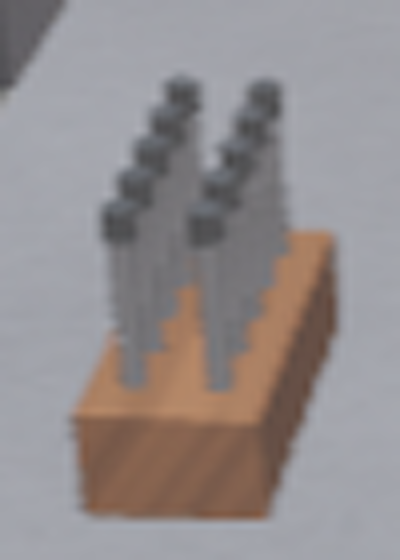

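Run:
```python
from h import *
import pickle
d=pickle.load(open("w1.pkl","rb"))
a=get_image("scene");b=get_image("side")
print("knob",onplane(d,(237.7,244.8),.155), onplane(d,(243,233),.117))
print("knob3",tri([(a,(195+93/7,130+165/7)),(b,(255+108/7,150+55/7)),(d,(237.7,244.8))]))
for u,v in(((163,223),(190,187.7)),((173.6,217.5),(200.8,187.7)),((146,200),(198,172)),((156,195),(208,172)),((130+320/8,180+600/8),(175+85/8,160+515/8)),((130+485/8,180+510/8),(175+265/8,160+515/8))): print("tool",tri([(a,u),(b,v)])[0])
```

```text
knob [ 0.59196568 -0.29569026  0.155     ] [ 0.59442766 -0.29658308  0.117     ]
knob3 (array([ 0.59133707, -0.29520103,  0.1545609 ]), [array([-0.3,  0.3]), array([ 0.2, -0.3]), array([ 0.2, -1. ])])
tool [ 0.81577293 -0.16286851  0.10894751]
tool [ 0.78405976 -0.16214647  0.11024497]
tool [ 0.81590952 -0.27523715  0.10906255]
tool [ 0.78451249 -0.27533687  0.10998058]
tool [ 8.33036740e-01 -1.40608163e-01 -6.65801560e-05]
tool [ 0.76612705 -0.1396506   0.00212547]
```

>>> carry_out([
  [[0,14,-48,-60,0,0,0],[0,14,-48,-60,0,0,0],[0.3,14,-48,-100,0,0,0],[0.3,14,-48,-135,0,0,0],[0.68,14,-48,-135,0,0,0],[0.68,14,-48,-135,0,0,0],[0.68,14,-48,-135,0,0,0],[0.68,14,-48,-135,0,0,0],[0.68,14,-48,-135,0,0,0],[0.68,14,-48,-135,0,0,0]],
], squeeze=20)

```text
time_s: 3.25
position: [0.5911, -0.2916, 0.1501]
tool_rot: [[0.903, 0.002, 0.43], [-0.43, -0.002, 0.903], [0.003, -1.0, -0.001]]
ft_force: [-0.3, 1.0, 0.2]
grip_width: 0.0274
```

Run:
```python
from h import *
s=env.observe(); print(s["time_s"],s["position"],s["grip_width"],s["ft_force"])
d=get_image("wrist"); cv2.imwrite("pics/w2.png",d["img"][:,:,::-1])
# arc shifts
H=np.array([.508,-.162]);X=np.array([.950,-.312]);Y=np.array([.312,.950])
k0=np.array([.5915,-.2952]);
for q in (.877,1.0,1.1,1.2,1.3,1.4,1.5,1.6,1.7,1.8,1.9): print(q,np.round((H+.16*(np.sin(q)*X-np.cos(q)*Y)-k0)*1000))
```

```text
3.25 [ 0.59105477 -0.29158383  0.15014083] 0.027415800737577465 [-0.32825543  1.00288202  0.18271243]
0.877 [ 1. -2.]
1.0 [17.  9.]
1.1 [29. 20.]
1.2 [40. 32.]
1.3 [50. 44.]
1.4 [58. 58.]
1.5 [65. 73.]
1.6 [70. 88.]
1.7 [ 74. 103.]
1.8 [ 76. 119.]
1.9 [ 76. 135.]
```

View pics/w2.png

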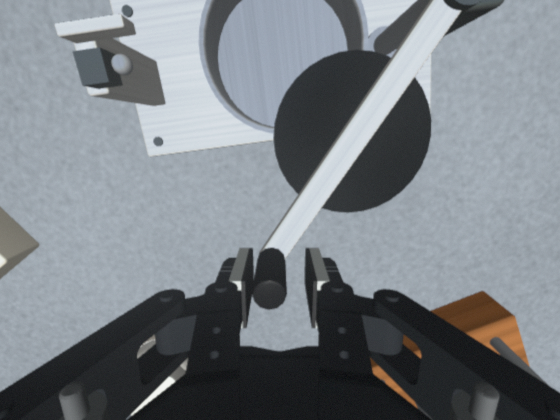

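>>> carry_out([
  [[0.68,17,9,0,0,0,0],[0.68,29,20,0,0,0,0],[0.68,40,32,0,0,0,0],[0.68,50,44,0,0,0,0],[0.68,58,58,0,0,0,0],[0.68,65,73,0,0,0,0],[0.68,70,88,0,0,0,0],[0.68,74,103,0,0,0,0],[0.68,76,119,0,0,0,0],[0.68,76,135,0,0,0,0],[0.68,76,140,0,0,0,0],[0.68,76,140,0,0,0,0],[0.68,76,134,0,0,0,0],[0.4,76,134,0,0,0,0],[0.2,76,134,0,0,0,0],[0.2,76,134,40,0,0,0],[0.2,76,134,80,0,0,0],[0.2,40,120,120,0,0,0],[0.2,0,110,140,0,0,0],[0.2,0,110,140,0,0,0]],
])

```text
time_s: 4.97
position: [0.5886, -0.1832, 0.2924]
tool_rot: [[0.902, 0.004, 0.432], [-0.432, -0.003, 0.902], [0.005, -1.0, -0.001]]
ft_force: [-0.7, -0.9, 0.4]
grip_width: 0.0682
```

Run:
```python
from h import *
import pickle
s=env.observe(); print(s["time_s"],s["position"],s["grip_width"],s["ft_force"])
d=get_image("wrist"); cv2.imwrite("pics/w3.png",d["img"][:,:,::-1]); pickle.dump(d,open("w3.pkl","wb"))
```

```text
4.9667 [ 0.58857242 -0.1831969   0.29236005] 0.06821578961025722 [-0.68295393 -0.93359923  0.39926228]
```

View pics/w3.png

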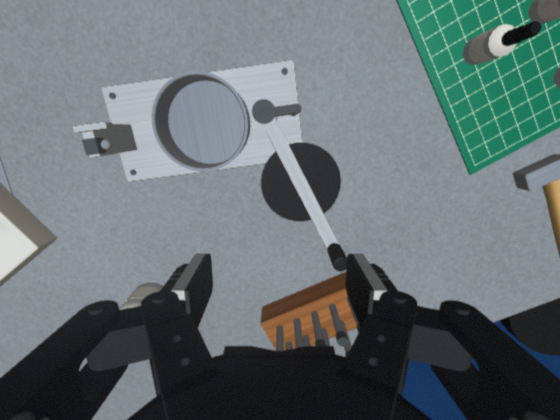

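Run:
```python
from h import *
import pickle
from scipy.optimize import least_squares
d=pickle.load(open("w3.pkl","rb"))
crop(d,90,50,320,190,3.4,"c8.png")
# radial edge search from approx centre, project world circle z=.05 outer/inner etc: sample intensities along world radii
g=cv2.GaussianBlur(cv2.cvtColor(d["img"],cv2.COLOR_RGB2GRAY).astype(np.float32),(3,3),0)
c0=np.array([.4815,-.237])
print("knobtop/hinge",onplane(d,(340,258),.155),onplane(d,(264,111),.124))
for z,r0,r1 in((.05,.046,.063),(.008,.044,.056)):
    P=[]
    for th in np.arange(0,360,10):
        u=np.array([np.cos(np.radians(th)),np.sin(np.radians(th))])
        rr=np.arange(r0,r1,.0005); pts=np.array([[*(c0+u*r),z] for r in rr]); px=proj(d,pts).astype(np.float32)
        v=cv2.remap(g,px[:,0].copy(),px[:,1].copy(),cv2.INTER_LINEAR).ravel()
        if th%60==0: print(z,th,v[::3].astype(int))
```

```text
knobtop/hinge [ 0.66133484 -0.15252211  0.155     ] [ 0.50797539 -0.15977623  0.124     ]
0.05 0 [149 148 147 139 116 109 130 150 164 165 151 143]
0.05 60 [148 146 146 147 142 132 137 134 108 102 145 180]
0.05 120 [144 145 144 128 108 124 149 168 184 190 192 193]
0.05 180 [ 66  66  67  74  99 131 142 142 142 143 142 143]
0.05 240 [ 67  67  68  75  98 128 150 170 183 185 185 186]
0.05 300 [ 80  81  82  84  95 117 139 157 176 187 190 190]
0.008 0 [147 146 145 145 145 142 131 126 138]
0.008 60 [147 147 142 133 135 139 120 101 116]
0.008 120 [146 145 145 145 139 125 124 139 156]
0.008 180 [144 144 143 142 132 104  76  67  67]
0.008 240 [140 141 141 140 131 107  78  65  65]
0.008 300 [145 144 145 145 143 134 112  89  82]
```

View pics/c8.png

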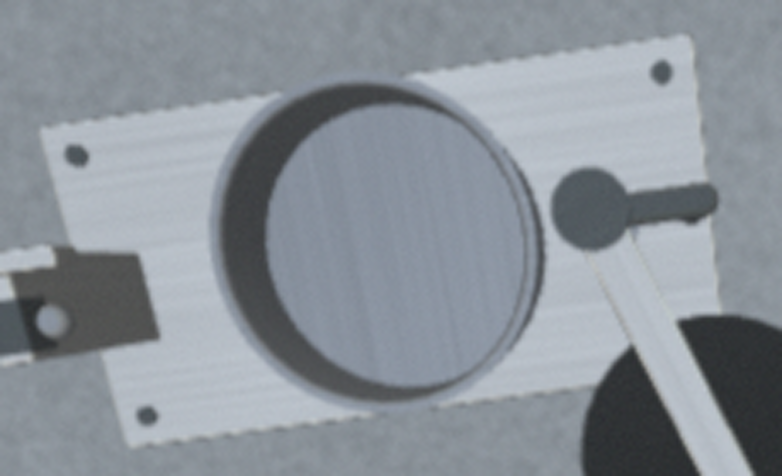

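Run:
```python
from h import *
import pickle
from scipy.optimize import least_squares
d=pickle.load(open("w3.pkl","rb"))
g=cv2.GaussianBlur(cv2.cvtColor(d["img"],cv2.COLOR_RGB2GRAY).astype(np.float32),(3,3),0)
c0=np.array([.4815,-.237])
for z,r0,r1,sgn,ths in((.05,.046,.06,1,range(160,330,6)),(.008,.046,.058,-1,range(0,360,6))):
    P=[]
    for th in ths:
        u=np.array([np.cos(np.radians(th)),np.sin(np.radians(th))])
        rr=np.arange(r0,r1,.00025); px=proj(d,np.array([[*(c0+u*r),z] for r in rr])).astype(np.float32)
        v=cv2.remap(g,px[:,0].copy(),px[:,1].copy(),cv2.INTER_LINEAR).ravel(); gr=np.gradient(v)*sgn
        i=gr.argmax()
        if gr[i]>2: P.append(c0+u*rr[i])
    P=np.array(P); f=least_squares(lambda p:np.hypot(P[:,0]-p[0],P[:,1]-p[1])-p[2],[*c0,.052],loss="soft_l1",f_scale=.0005)
    print(z,len(P),f.x,np.abs(f.fun).max())
s=get_image("scene");sd=get_image("side")
print(proj(s,[.4815,-.237,.05]),proj(sd,[.4815,-.237,.05]))
crop(s,220,150,290,220,8,"c9.png")
```

```text
0.05 29 [ 0.48252687 -0.23641689  0.05323039] 0.0005593371333190988
0.008 54 [ 0.48257863 -0.23691657  0.05242407] 0.0030197735672002138
[[250.63970716 174.73904844]] [[305.31015951 197.49095684]]
```

View pics/c9.png

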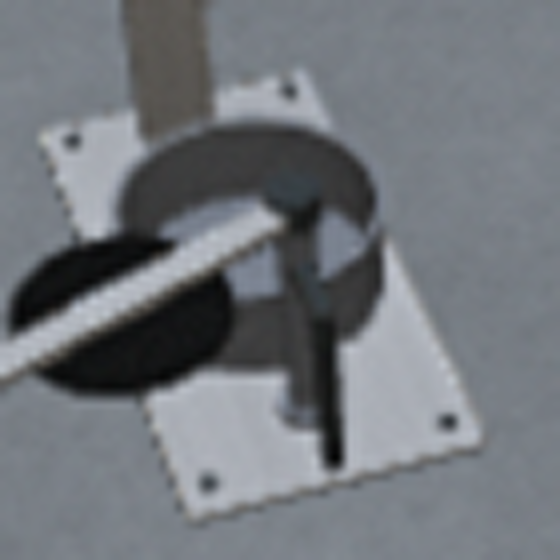

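>>> carry_out([
  [[0.4,-60,150,0,0,0,0],[0.4,-60,150,0,0,0,0],[0.4,-60,150,0,0,0,0],[0.4,-134,277,-90,0,0,0],[0.4,-134,277,-90,0,0,0],[0.4,-134,277,-90,0,0,0],[0.4,-134,277,-90,0,0,0],[0.4,-134,277,-90,0,0,0],[0.4,-134,277,-90,0,0,0],[0.4,-134,277,-90,0,0,0],[0.4,-134,277,-90,0,0,0]],
])

```text
time_s: 6.03
position: [0.4576, 0.0953, 0.1981]
tool_rot: [[0.903, -0.0, 0.43], [-0.43, -0.0, 0.903], [0.0, -1.0, -0.0]]
ft_force: [0.2, 0.2, 1.0]
grip_width: 0.0507
```

```bash
cat > w.py <<'E'
from h import *
import pickle,sys
n=sys.argv[1]
s=env.observe(); print(s["time_s"],np.round(s["position"],4),round(s["grip_width"],4),np.round(s["ft_force"],1),np.round(s["tool_rot"][:,2],3))
d=get_image("wrist"); cv2.imwrite(f"pics/{n}.png",d["img"][:,:,::-1]); pickle.dump((d,s),open(f"{n}.pkl","wb"))
E
python3 w.py w4
```

```text
6.0333 [0.4576 0.0953 0.1981] 0.0507 [0.2 0.2 1. ] [ 0.43   0.903 -0.   ]
```

View pics/w4.png

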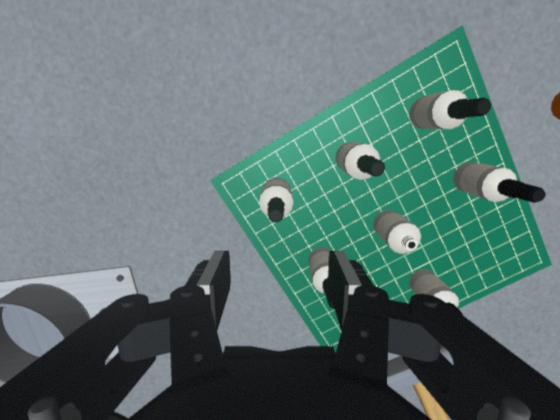

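Run:
```python
from h import *
import pickle
d,s=pickle.load(open("w4.pkl","rb"))
crop(d,240,80,510,260,2.9,"c10.png")
B=[(.4548,.0942),(.4549,.181),(.4456,.265)]
for b in B: print(b,np.round(proj(d,[[*b,.059],[*b,.077],[*b,.095]]),1).tolist())
print("tcp axis pts",np.round(proj(d,[[*s["position"][:2],z] for z in (.2,.095,.059)]),1).tolist())
```

```text
(0.4548, 0.0942) [[276.0, 203.4], [275.8, 208.7], [275.6, 214.7]]
(0.4549, 0.181) [[365.0, 162.6], [371.2, 165.1], [378.3, 168.1]]
(0.4456, 0.265) [[455.0, 109.2], [468.3, 107.9], [483.8, 106.3]]
tcp axis pts [[277.9, 285.4], [278.3, 217.2], [278.4, 205.6]]
```

View pics/c10.png

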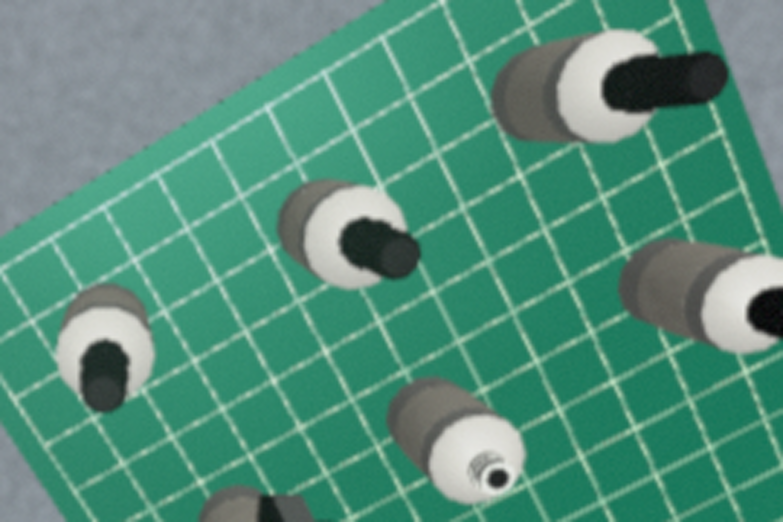

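>>> carry_out([
  [[0.4,-3,-1,-40,0,0,0],[0.4,-3,-1,-80,0,0,0],[0.4,-3,-1,-112,0,0,0],[0.4,-3,-1,-112,0,0,0],[0.4,-3,-1,-112,0,0,0],[1,-3,-1,-112,0,0,0],[1,-3,-1,-112,0,0,0],[1,-3,-1,-112,0,0,0],[1,-3,-1,-112,0,0,0],[1,-3,-1,-112,0,0,0],[1,-3,-1,-112,0,0,0],[1,-3,-1,-112,0,0,0],[1,-3,-1,-112,0,0,0],[1,-3,-1,-112,0,0,0]],
], squeeze=35)

```text
time_s: 7.25
position: [0.4546, 0.0943, 0.088]
tool_rot: [[0.903, 0.004, 0.43], [-0.43, -0.001, 0.903], [0.004, -1.0, 0.001]]
ft_force: [-0.7, -1.9, 7.8]
grip_width: 0.0131
```

```bash
python3 w.py w5
```

```text
7.25 [0.4546 0.0943 0.088 ] 0.0131 [-0.7 -1.9  7.8] [0.43  0.903 0.001]
```

View pics/w5.png

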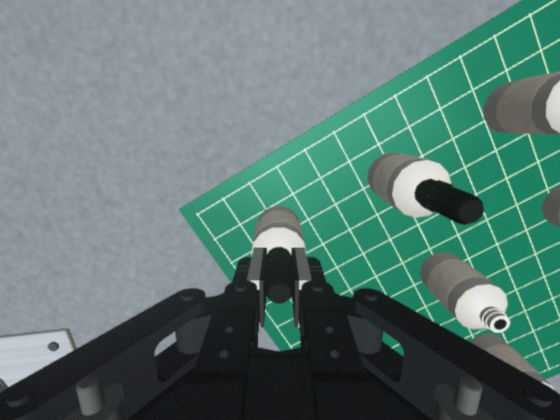

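>>> carry_out([
  [[1,0,0,20,0,0,0],[1,0,0,55,0,0,0],[1,0,-5,95,0,0,0],[1,5,-35,125,0,0,0],[1,8,-70,150,0,0,0],[1,11,-108,154,0,0,0],[1,14,-146,154,0,0,0],[1,17,-184,154,0,0,0],[1,20,-222,154,0,0,0],[1,23,-260,154,0,0,0],[1,26,-295,154,0,0,0],[1,28,-320,154,0,0,0],[1,28,-331,150,0,0,0],[1,28,-331,120,0,0,0],[1,28,-331,90,0,0,0],[1,28,-331,80,0,0,0],[1,28,-331,80,0,0,0],[1,28,-331,80,0,0,0]],
])

```text
time_s: 8.8
position: [0.4817, -0.236, 0.1668]
tool_rot: [[0.903, 0.0, 0.43], [-0.43, 0.0, 0.903], [0.0, -1.0, 0.0]]
ft_force: [0.4, -0.4, -0.1]
grip_width: 0.0127
```

```bash
python3 w.py w6
python3 - <<'E'
from h import *
a=get_image("scene");b=get_image("side")
crop(a,190,110,300,220,7,"c11.png")
crop(b,245,130,355,240,7,"c12.png")
im=np.hstack([cv2.imread("pics/c11.png"),cv2.imread("pics/c12.png")]); cv2.imwrite("pics/c13.png",cv2.resize(im,(800,400)))
E
```

```text
8.8 [ 0.4817 -0.236   0.1668] 0.0127 [ 0.4 -0.4 -0.1] [0.43  0.903 0.   ]
```

View pics/w6.png

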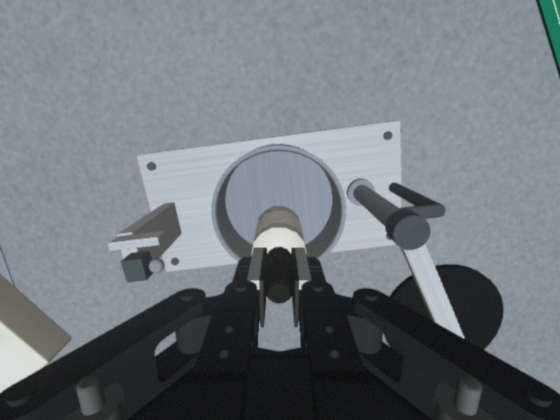

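View pics/c13.png

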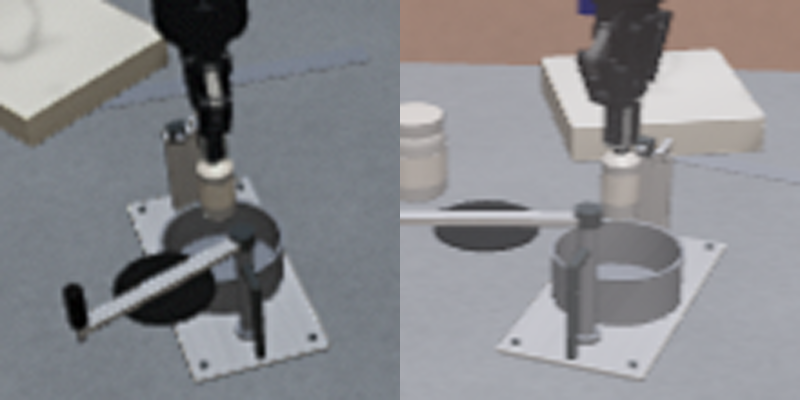

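>>> carry_out([
  [[1,1,-1,-25,0,0,0],[1,1,-1,-50,0,0,0],[1,1,-1,-65,0,0,0],[1,1,-1,-70,0,0,0],[1,1,-1,-73,0,0,0],[1,1,-1,-73,0,0,0],[1,1,-1,-73,0,0,0]],
])

```text
time_s: 9.53
position: [0.4832, -0.2379, 0.0945]
tool_rot: [[0.903, 0.002, 0.43], [-0.43, -0.001, 0.903], [0.002, -1.0, -0.001]]
ft_force: [-0.4, -0.3, -0.6]
grip_width: 0.0129
```

```bash
python3 w.py w7
```

```text
9.5333 [ 0.4832 -0.2379  0.0945] 0.0129 [-0.4 -0.3 -0.6] [ 0.43   0.903 -0.001]
```

>>> carry_out([
  [[1,0,1,-1,0,0,0],[1,0,1,-2,0,0,0],[0.5,0,1,-2,0,0,0],[0.4,0,1,-2,0,0,0],[0.4,0,1,-2,0,0,0],[0.4,0,1,-2,0,0,0],[0.4,0,1,10,0,0,0],[0.4,0,1,40,0,0,0],[0.4,0,1,80,0,0,0],[0.4,0,1,120,0,0,0],[0.4,0,1,150,0,0,0],[0.4,0,1,150,0,0,0]],
])

```text
time_s: 10.58
position: [0.4841, -0.2376, 0.2496]
tool_rot: [[0.903, 0.009, 0.43], [-0.43, -0.007, 0.903], [0.011, -1.0, -0.003]]
ft_force: [-0.0, -0.3, 0.3]
grip_width: 0.0509
```

```bash
python3 w.py w8
python3 - <<'E'
from loc import *
d,s=__import__("pickle").load(open("w8.pkl","rb"))
print(proj(d,[[.4826,-.2367,.1],[.4826,-.2367,.064]]))
for u,v,x,e in locate(): print(np.round(x,4),round(e,2))
E
```

```text
10.5833 [ 0.4841 -0.2376  0.2496] 0.0509 [-0.  -0.3  0.3] [ 0.43   0.903 -0.003]
[[278.98909709 199.2913821 ]
 [279.06826933 190.91663371]]
[0.5512 0.1065 0.0745] 0.5
[0.4549 0.1807 0.0766] 0.3
[0.4457 0.265  0.0762] 0.2
[0.6287 0.2041 0.0752] 0.35
[0.5288 0.2865 0.0744] 0.51
[0.5017 0.3971 0.072 ] 1.01
[0.6215 0.4012 0.0744] 0.53
```

View pics/w8.png

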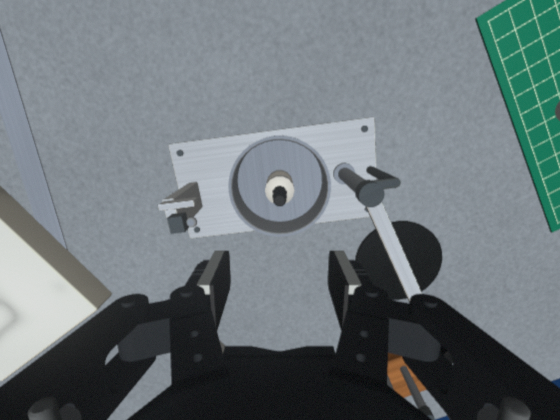

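>>> carry_out([
  [[0.4,10,30,0,0,0,0],[0.4,18,70,0,0,0,0],[0.4,25,110,0,0,0,0],[0.4,33,150,0,0,0,0],[0.4,40,190,0,0,0,0],[0.4,48,230,0,0,0,0],[0.4,55,270,-10,0,0,0],[0.4,62,308,-40,0,0,0],[0.4,68,335,-75,0,0,0],[0.4,68,344,-90,0,0,0],[0.4,68,344,-90,0,0,0],[0.4,68,344,-90,0,0,0]],
])

```text
time_s: 11.73
position: [0.5497, 0.1078, 0.1514]
tool_rot: [[0.903, -0.005, 0.429], [-0.429, -0.0, 0.903], [-0.004, -1.0, -0.002]]
ft_force: [0.3, -0.1, 0.7]
grip_width: 0.051
```

```bash
cat > st.py <<'E'
from loc import *
s=env.observe(); print(s["time_s"],np.round(s["position"],4),round(s["grip_width"],4),np.round(s["ft_force"],1))
for u,v,x,e in locate(): print(np.round(x,4),round(e,2))
E
python3 st.py; python3 w.py w9;python3 - <<'E'
from h import *
import pickle
d,s=pickle.load(open("w9.pkl","rb")); crop(d,200,150,360,320,3.5,"c14.png"); print(proj(d,[[.5512,.1066,.095]]))
E
```

```text
11.8333 [0.551  0.1066 0.1539] 0.0513 [1.3 0.1 1. ]
[0.455  0.181  0.0767] 0.3
[0.4457 0.2649 0.0761] 0.2
[0.6286 0.204  0.0753] 0.34
[0.5288 0.2863 0.0743] 0.54
[0.5017 0.3971 0.072 ] 0.99
[0.6215 0.4012 0.0744] 0.53
11.8333 [0.551  0.1066 0.1539] 0.0513 [1.3 0.1 1. ] [0.431 0.902 0.   ]
[[278.39309768 237.41833069]]
```

View pics/c14.png

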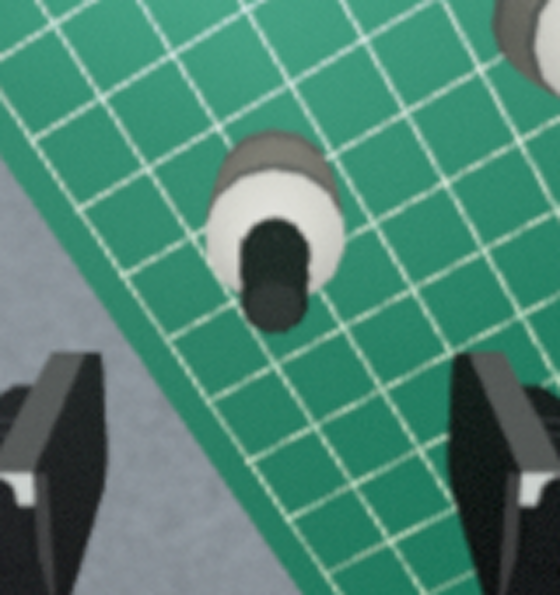

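>>> carry_out([
  [[0.4,0,0,-35,0,0,0],[0.4,0,0,-64,0,0,0],[0.4,0,0,-64,0,0,0],[0.4,0,0,-64,0,0,0],[1,0,0,-64,0,0,0],[1,0,0,-64,0,0,0],[1,0,0,-64,0,0,0],[1,0,0,-64,0,0,0],[1,0,0,-64,0,0,0],[1,0,0,-64,0,0,0],[1,0,0,-64,0,0,0]],
])

```text
time_s: 12.8
position: [0.5514, 0.1073, 0.0909]
tool_rot: [[0.903, 0.003, 0.43], [-0.43, -0.0, 0.903], [0.003, -1.0, 0.001]]
ft_force: [0.1, -1.2, 7.3]
grip_width: 0.0129
```

>>> carry_out([
  [[1,0,0,20,0,0,0],[1,0,0,55,0,0,0],[1,0,-10,95,0,0,0],[1,-5,-40,125,0,0,0],[1,-9,-75,150,0,0,0],[1,-13,-115,151,0,0,0],[1,-17,-155,151,0,0,0],[1,-21,-195,151,0,0,0],[1,-25,-235,151,0,0,0],[1,-29,-275,151,0,0,0],[1,-33,-315,151,0,0,0],[1,-37,-347,151,0,0,0],[1,-38,-358,151,0,0,0],[1,-38,-358,120,0,0,0],[1,-38,-358,90,0,0,0],[1,-38,-358,75,0,0,0],[1,-38,-358,75,0,0,0],[1,-38,-358,75,0,0,0]],
])

```text
time_s: 14.3
position: [0.5128, -0.2501, 0.1647]
tool_rot: [[0.903, -0.0, 0.43], [-0.43, 0.0, 0.903], [-0.0, -1.0, 0.0]]
ft_force: [0.7, -0.2, -0.2]
grip_width: 0.0123
```

```bash
python3 w.py w10
```

```text
14.3 [ 0.5128 -0.2501  0.1647] 0.0123 [ 0.7 -0.2 -0.2] [0.43  0.903 0.   ]
```

View pics/w10.png

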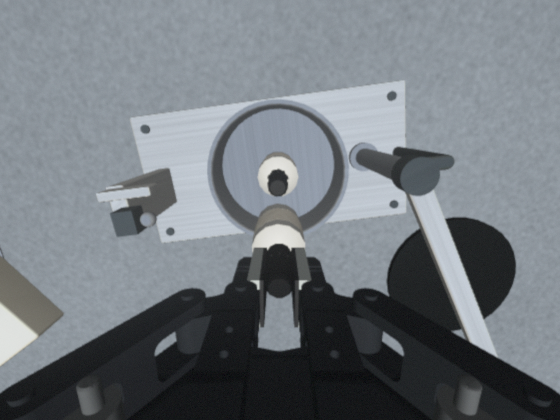

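>>> carry_out([
  [[1,0,0,-25,0,0,0],[1,0,0,-50,0,0,0],[1,0,0,-62,0,0,0],[1,0,0,-66,0,0,0],[1,0,0,-68,0,0,0],[1,0,0,-69,0,0,0],[1,0,0,-69,0,0,0]],
])

```text
time_s: 14.93
position: [0.5132, -0.2508, 0.0966]
tool_rot: [[0.903, 0.002, 0.43], [-0.43, -0.001, 0.903], [0.002, -1.0, -0.001]]
ft_force: [-0.2, -0.4, -0.1]
grip_width: 0.0126
```

```bash
python3 w.py w11;python3 - <<'E'
from h import *
a=get_image("scene");b=get_image("side")
crop(a,190,110,300,220,7,"c11.png")
crop(b,245,130,355,240,7,"c12.png")
im=np.hstack([cv2.imread("pics/c11.png"),cv2.imread("pics/c12.png")]); cv2.imwrite("pics/c15.png",cv2.resize(im,(800,400)))
E
```

```text
14.9333 [ 0.5132 -0.2508  0.0966] 0.0126 [-0.2 -0.4 -0.1] [ 0.43   0.903 -0.001]
```

View pics/c15.png

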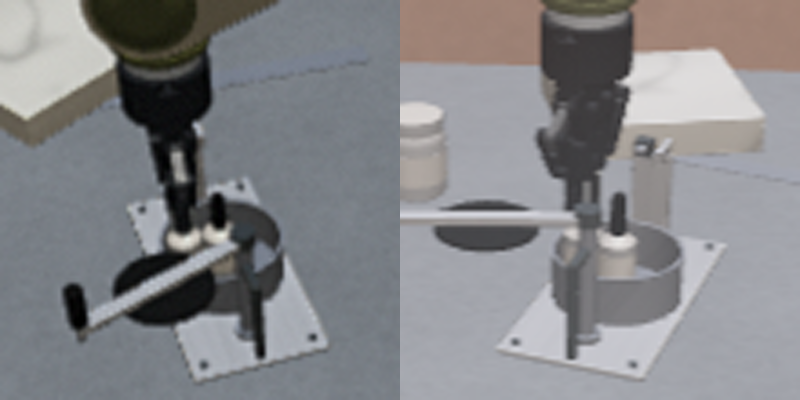

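>>> carry_out([
  [[1,0,0,-1,0,0,0],[1,0,0,-2,0,0,0],[0.7,0,0,-2,0,0,0],[0.6,0,0,-2,0,0,0],[0.6,0,0,-2,0,0,0],[0.6,0,0,10,0,0,0],[0.5,0,0,40,0,0,0],[0.4,0,0,80,0,0,0],[0.4,0,0,120,0,0,0],[0.4,0,0,150,0,0,0],[0.4,0,0,150,0,0,0]],
])

```text
time_s: 16.0
position: [0.5141, -0.2515, 0.2518]
tool_rot: [[0.903, 0.009, 0.43], [-0.43, -0.007, 0.903], [0.011, -1.0, -0.002]]
ft_force: [0.4, 0.5, 0.1]
grip_width: 0.0513
```

```bash
python3 w.py w12; python3 st.py
python3 - <<'E'
from h import *
import pickle
d,s=pickle.load(open("w12.pkl","rb")); crop(d,180,80,380,260,4,"c16.png"); print(proj(d,[[.4826,-.2367,.1],[.5133,-.2514,.1]]))
E
```

```text
16.0 [ 0.5141 -0.2515  0.2518] 0.0513 [0.4 0.5 0.1] [ 0.43   0.903 -0.002]
16.15 [ 0.5123 -0.2503  0.2444] 0.0512 [-0.9  1.4 -0.3]
[0.4549 0.1804 0.0764] 0.3
[0.4457 0.2651 0.0763] 0.2
[0.6286 0.2041 0.0754] 0.33
[0.5289 0.2864 0.0742] 0.55
[0.5017 0.3972 0.0721] 0.98
[0.6215 0.4012 0.0744] 0.53
[[278.68015778 163.99597354]
 [278.58785863 199.70878935]]
```

View pics/c16.png

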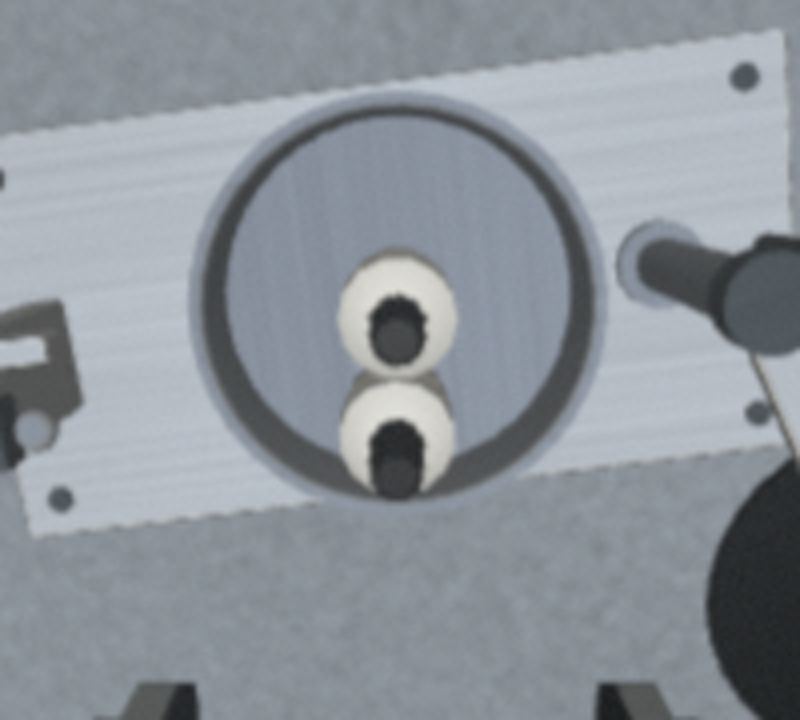

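>>> carry_out([
  [[0.4,-5,35,0,0,0,4],[0.4,-10,75,0,0,0,8],[0.4,-15,115,0,0,0,12],[0.4,-20,155,0,0,0,16],[0.4,-26,195,0,0,0,20],[0.4,-31,235,0,0,0,24],[0.4,-37,275,0,0,0,28],[0.4,-42,315,0,0,0,32],[0.4,-47,355,-20,0,0,36],[0.4,-52,393,-50,0,0,36],[0.4,-58,425,-80,0,0,36],[0.4,-58,432,-92,0,0,36],[0.4,-58,432,-92,0,0,36],[0.4,-58,432,-92,0,0,36],[0.4,-58,432,-92,0,0,36]],
])

```text
time_s: 17.4
position: [0.455, 0.1808, 0.1535]
tool_rot: [[0.983, -0.0, -0.182], [0.182, -0.0, 0.983], [-0.0, -1.0, -0.0]]
ft_force: [0.4, 0.4, -0.5]
grip_width: 0.0511
```

```bash
python3 w.py w13; python3 st.py
python3 - <<'E'
from h import *
import pickle
d,s=pickle.load(open("w13.pkl","rb")); crop(d,200,150,360,320,3.5,"c17.png"); print(proj(d,[[.455,.1808,.095]]))
E
```

```text
17.4 [0.455  0.1808 0.1535] 0.0511 [ 0.4  0.4 -0.5] [-0.182  0.983 -0.   ]
17.55 [0.4553 0.1805 0.1542] 0.0513 [-0.4 -0.3  0.5]
[0.4549 0.1807 0.0766] 0.3
[0.4457 0.2649 0.0761] 0.2
[0.6285 0.2038 0.0753] 0.35
[0.5288 0.2863 0.0743] 0.53
[0.5017 0.3971 0.072 ] 1.0
[0.6215 0.4012 0.0744] 0.53
[[278.81986434 237.3547774 ]]
```

View pics/c17.png

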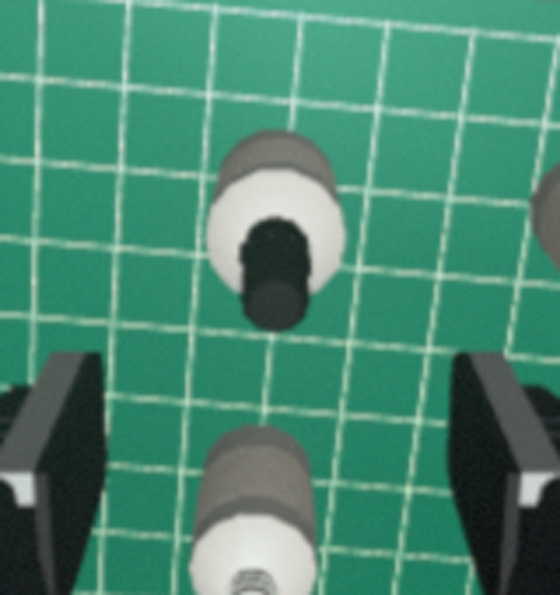

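>>> carry_out([
  [[0.4,0,0,-35,0,0,0],[0.4,0,0,-64,0,0,0],[0.4,0,0,-64,0,0,0],[0.4,0,0,-64,0,0,0],[1,0,0,-64,0,0,0],[1,0,0,-64,0,0,0],[1,0,0,-64,0,0,0],[1,0,0,-64,0,0,0],[1,0,0,-64,0,0,0],[1,0,0,-64,0,0,0],[1,0,0,-64,0,0,0]],
])

```text
time_s: 18.47
position: [0.4555, 0.1814, 0.0907]
tool_rot: [[0.983, 0.003, -0.183], [0.183, 0.0, 0.983], [0.003, -1.0, -0.001]]
ft_force: [-0.2, -2.0, 7.8]
grip_width: 0.0131
```

>>> carry_out([
  [[1,0,0,20,0,0,0],[1,0,0,55,0,0,0],[1,0,-10,95,0,0,0],[1,0,-40,125,0,0,0],[1,-1,-75,150,0,0,0],[1,-1,-115,151,0,0,0],[1,-2,-155,151,0,0,0],[1,-2,-195,151,0,0,0],[1,-3,-235,151,0,0,0],[1,-4,-275,151,0,0,0],[1,-4,-315,151,0,0,0],[1,-5,-355,151,0,0,0],[1,-6,-393,151,0,0,0],[1,-6,-424,151,0,0,0],[1,-6,-424,130,0,0,0],[1,-6,-424,100,0,0,0],[1,-6,-424,75,0,0,0],[1,-6,-424,75,0,0,0],[1,-6,-424,75,0,0,0]],
])

```text
time_s: 20.05
position: [0.4485, -0.2424, 0.1645]
tool_rot: [[0.983, -0.001, -0.183], [0.183, 0.001, 0.983], [-0.001, -1.0, 0.001]]
ft_force: [0.6, -0.2, -0.6]
grip_width: 0.0124
```

```bash
python3 w.py w14
```

```text
20.05 [ 0.4485 -0.2424  0.1645] 0.0124 [ 0.6 -0.2 -0.6] [-0.183  0.983  0.001]
```

View pics/w14.png

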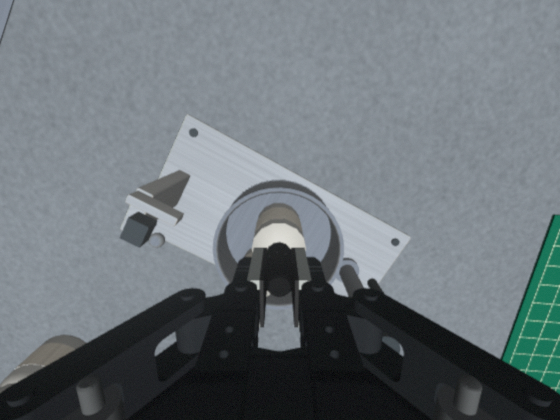

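>>> carry_out([
  [[1,0,0,-25,0,0,0],[1,0,0,-50,0,0,0],[1,0,0,-62,0,0,0],[1,0,0,-66,0,0,0],[1,0,0,-69,0,0,0],[1,0,0,-71,0,0,0],[1,0,0,-71,0,0,0]],
])

```text
time_s: 20.68
position: [0.4496, -0.2433, 0.0957]
tool_rot: [[0.983, 0.003, -0.183], [0.183, -0.003, 0.983], [0.003, -1.0, -0.004]]
ft_force: [-1.9, -0.4, 7.4]
grip_width: 0.0125
```

>>> carry_out([
  [[0.7,0,0,0,0,0,0],[0.6,0,0,0,0,0,0],[0.6,0,0,0,0,0,0],[0.6,0,0,12,0,0,0],[0.5,0,0,42,0,0,0],[0.4,0,0,82,0,0,0],[0.4,0,0,122,0,0,0],[0.4,0,0,152,0,0,0],[0.4,0,0,152,0,0,0]],
])

```text
time_s: 21.43
position: [0.4501, -0.2437, 0.2518]
tool_rot: [[0.983, 0.009, -0.183], [0.183, -0.008, 0.983], [0.007, -1.0, -0.009]]
ft_force: [0.8, 0.4, -0.1]
grip_width: 0.0512
```

```bash
python3 w.py w15; python3 st.py
python3 - <<'E'
from h import *
import pickle
d,s=pickle.load(open("w15.pkl","rb")); crop(d,180,80,380,290,3.5,"c18.png"); print(proj(d,[[.4826,-.2367,.1],[.5133,-.2514,.1],[.4492,-.2428,.1]]))
E
```

```text
21.4333 [ 0.4501 -0.2437  0.2518] 0.0512 [ 0.8  0.4 -0.1] [-0.183  0.983 -0.009]
21.5833 [ 0.4484 -0.2423  0.2449] 0.0509 [-0.7 -0.3  0.2]
[0.4457 0.265  0.0761] 0.3
[0.6286 0.2041 0.0754] 0.33
[0.5288 0.2866 0.0746] 0.49
[0.5017 0.3971 0.0719] 1.03
[0.6215 0.4012 0.0744] 0.53
[[281.12793801 233.49712168]
 [261.32067746 258.76698576]
 [281.34463074 200.24409927]]
```

View pics/c18.png

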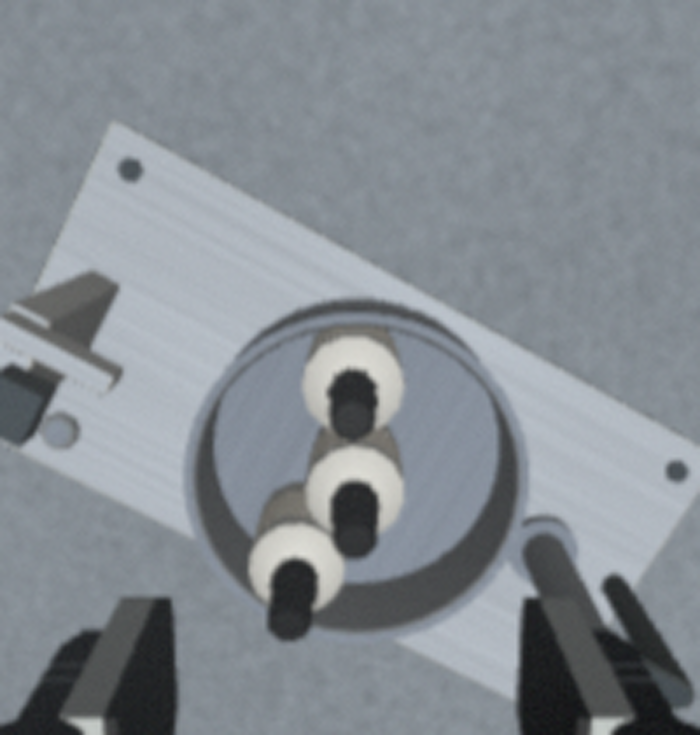

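>>> carry_out([
  [[0.4,0,35,0,0,0,-6],[0.4,0,75,0,0,0,-12],[0.4,0,115,0,0,0,-18],[0.4,0,155,0,0,0,-24],[0.4,0,195,0,0,0,-30],[0.4,-1,235,0,0,0,-36],[0.4,-1,275,0,0,0,-42],[0.4,-2,315,0,0,0,-48],[0.4,-2,355,0,0,0,-54],[0.4,-2,395,0,0,0,-60],[0.4,-3,435,-20,0,0,-66],[0.4,-3,472,-45,0,0,-72],[0.4,-3,500,-75,0,0,-72],[0.4,-3,508,-92,0,0,-72],[0.4,-3,508,-92,0,0,-72],[0.4,-3,508,-92,0,0,-72],[0.4,-3,508,-92,0,0,-72]],
])

```text
time_s: 23.0
position: [0.4455, 0.2651, 0.1528]
tool_rot: [[0.478, -0.002, 0.879], [-0.879, -0.001, 0.478], [-0.0, -1.0, -0.002]]
ft_force: [-0.2, -0.7, 0.5]
grip_width: 0.0512
```

```bash
python3 w.py w16; python3 st.py
python3 - <<'E'
from h import *
import pickle
d,s=pickle.load(open("w16.pkl","rb")); crop(d,200,150,360,320,3.5,"c19.png"); print(proj(d,[[.4457,.265,.095]]))
E
```

```text
23.0 [0.4455 0.2651 0.1528] 0.0512 [-0.2 -0.7  0.5] [ 0.879  0.478 -0.002]
23.15 [0.4463 0.2646 0.1543] 0.0516 [ 0.7 -0.4  0.6]
[0.6285 0.2038 0.0753] 0.35
[0.5288 0.2862 0.0742] 0.55
[0.5018 0.3971 0.0718] 1.03
[0.6215 0.4012 0.0743] 0.55
[[278.23739817 238.40524093]]
```

View pics/c19.png

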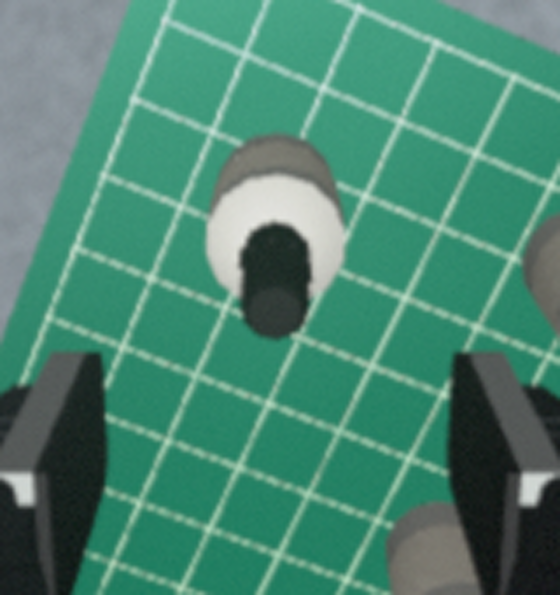

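>>> carry_out([
  [[0.4,0,0,-35,0,0,0],[0.4,0,0,-64,0,0,0],[0.4,0,0,-64,0,0,0],[0.4,0,0,-64,0,0,0],[1,0,0,-64,0,0,0],[1,0,0,-64,0,0,0],[1,0,0,-64,0,0,0],[1,0,0,-64,0,0,0],[1,0,0,-64,0,0,0],[1,0,0,-64,0,0,0],[1,0,0,-64,0,0,0]],
])

```text
time_s: 24.07
position: [0.4462, 0.2656, 0.0908]
tool_rot: [[0.478, 0.002, 0.879], [-0.879, 0.001, 0.478], [0.001, -1.0, 0.002]]
ft_force: [-1.2, -1.1, 7.0]
grip_width: 0.0123
```

>>> carry_out([
  [[1,0,0,20,0,0,0],[1,0,0,55,0,0,0],[1,0,-10,95,0,0,0],[1,1,-40,125,0,0,0],[1,3,-75,150,0,0,0],[1,4,-115,151,0,0,0],[1,6,-155,151,0,0,0],[1,8,-195,151,0,0,0],[1,9,-235,151,0,0,0],[1,11,-275,151,0,0,0],[1,13,-315,151,0,0,0],[1,15,-355,151,0,0,0],[1,17,-395,151,0,0,0],[1,19,-435,151,0,0,0],[1,20,-465,151,0,0,0],[1,20,-472,140,0,0,0],[1,20,-472,110,0,0,0],[1,20,-472,75,0,0,0],[1,20,-472,75,0,0,0],[1,20,-472,75,0,0,0]],
])

```text
time_s: 25.73
position: [0.4653, -0.2063, 0.1644]
tool_rot: [[0.477, -0.002, 0.879], [-0.879, 0.001, 0.477], [-0.002, -1.0, -0.001]]
ft_force: [0.4, 0.9, 0.0]
grip_width: 0.0127
```

```bash
python3 w.py w17
```

```text
25.7333 [ 0.4653 -0.2063  0.1644] 0.0127 [0.4 0.9 0. ] [ 0.879  0.477 -0.001]
```

View pics/w17.png

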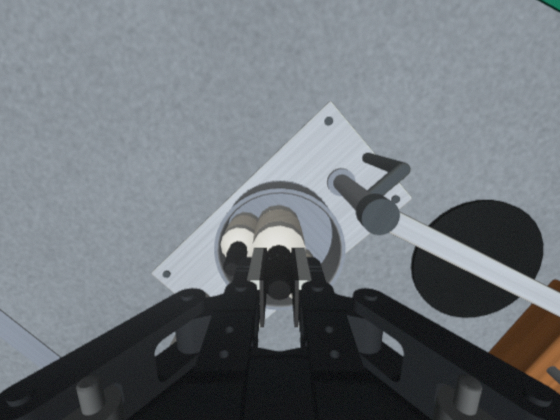

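>>> carry_out([
  [[1,0,0,-25,0,0,0],[1,0,0,-50,0,0,0],[1,0,0,-62,0,0,0],[1,0,0,-66,0,0,0],[1,0,0,-69,0,0,0],[1,0,0,-71,0,0,0],[1,0,0,-71,0,0,0]],
])

```text
time_s: 26.37
position: [0.4668, -0.2073, 0.0958]
tool_rot: [[0.478, 0.004, 0.879], [-0.879, -0.003, 0.478], [0.004, -1.0, 0.002]]
ft_force: [-1.8, 0.4, 6.3]
grip_width: 0.0129
```

>>> carry_out([
  [[0.7,0,0,0,0,0,0],[0.65,0,0,0,0,0,0],[0.65,0,0,0,0,0,0],[0.65,0,0,12,0,0,0],[0.6,0,0,42,0,0,0],[0.4,0,0,82,0,0,0],[0.4,0,0,122,0,0,0],[0.4,0,0,152,0,0,0],[0.4,0,0,152,0,0,0]],
])

```text
time_s: 27.12
position: [0.4672, -0.2076, 0.2518]
tool_rot: [[0.478, 0.01, 0.879], [-0.879, -0.007, 0.478], [0.011, -1.0, 0.005]]
ft_force: [-0.6, -0.8, 0.0]
grip_width: 0.0512
```

```bash
python3 w.py w18; python3 st.py
python3 - <<'E'
from h import *
import pickle
d,s=pickle.load(open("w18.pkl","rb")); crop(d,180,80,380,290,3.5,"c20.png"); print((proj(d,[[.4826,-.2367,.1],[.5133,-.2514,.1],[.4492,-.2428,.1],[.4664,-.2068,.1]])-[180,80])*3.5)
E
```

```text
27.1167 [ 0.4672 -0.2076  0.2518] 0.0512 [-0.6 -0.8  0. ] [0.879 0.478 0.005]
27.2667 [ 0.4654 -0.2063  0.2449] 0.0513 [ 0.3 -0.4 -0.8]
[0.6285 0.2041 0.0754] 0.33
[0.5288 0.2864 0.0743] 0.53
[0.5016 0.3969 0.0717] 1.05
[0.6215 0.4012 0.0744] 0.53
[[339.69892632 535.37565737]
 [408.42432443 624.19111689]
 [224.38196256 500.00266594]
 [339.76153207 418.87876035]]
```

View pics/c20.png

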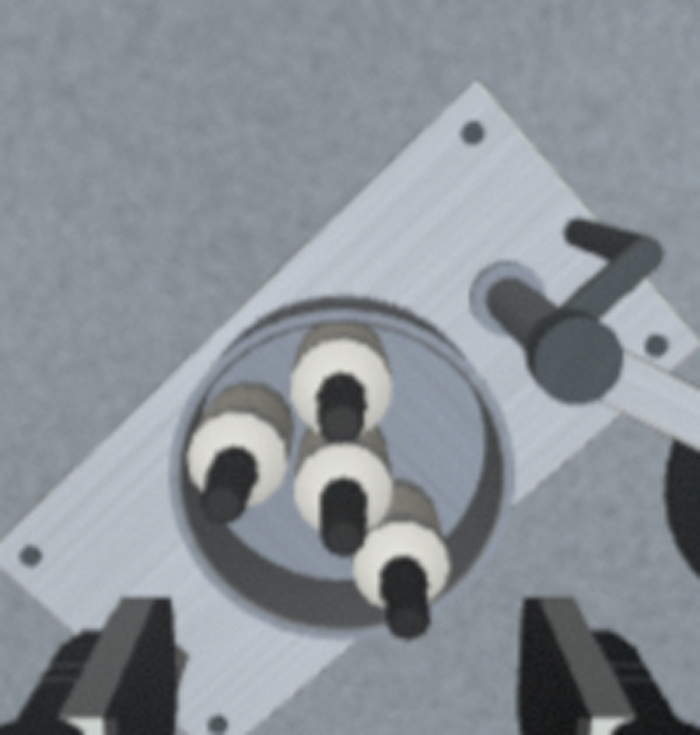

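>>> carry_out([
  [[0.4,12,35,0,0,0,-4],[0.4,26,70,0,0,0,-8],[0.4,41,108,0,0,0,-12],[0.4,56,146,0,0,0,-16],[0.4,71,184,0,0,0,-20],[0.4,86,222,0,0,0,-24],[0.4,101,260,0,0,0,-28],[0.4,117,298,0,0,0,-32],[0.4,132,335,-10,0,0,-36],[0.4,147,370,-35,0,0,-36],[0.4,158,398,-65,0,0,-36],[0.4,163,411,-92,0,0,-36],[0.4,163,411,-92,0,0,-36],[0.4,163,411,-92,0,0,-36],[0.4,163,411,-92,0,0,-36]],
])

```text
time_s: 28.52
position: [0.6287, 0.2037, 0.1537]
tool_rot: [[-0.131, -0.0, 0.991], [-0.991, -0.0, -0.131], [0.0, -1.0, -0.0]]
ft_force: [0.0, -0.6, 0.5]
grip_width: 0.0513
```

```bash
python3 w.py w19; python3 st.py
python3 - <<'E'
from h import *
import pickle
d,s=pickle.load(open("w19.pkl","rb")); crop(d,200,150,360,320,3.5,"c21.png"); print((proj(d,[[.6286,.204,.095]])-[200,150])*3.5)
E
```

```text
28.5167 [0.6287 0.2037 0.1537] 0.0513 [ 0.  -0.6  0.5] [ 0.991 -0.131 -0.   ]
28.6667 [0.6291 0.2034 0.1551] 0.0515 [-0.4 -0.4 -0.1]
[0.6286 0.2041 0.0754] 0.33
[0.5289 0.2864 0.0745] 0.5
[0.5017 0.3972 0.072 ] 0.99
[0.6215 0.4012 0.0744] 0.53
[[271.37928512 307.23263235]]
```

View pics/c21.png

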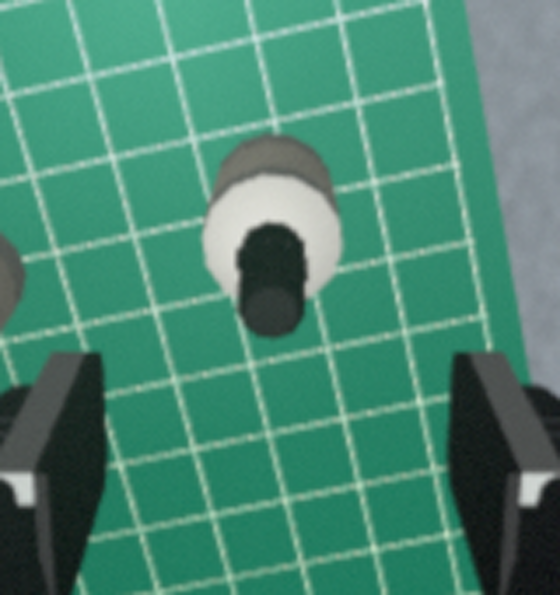

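>>> carry_out([
  [[0.4,0,0,-35,0,0,0],[0.4,0,0,-64,0,0,0],[0.4,0,0,-64,0,0,0],[0.4,0,0,-64,0,0,0],[1,0,0,-64,0,0,0],[1,0,0,-64,0,0,0],[1,0,0,-64,0,0,0],[1,0,0,-64,0,0,0],[1,0,0,-64,0,0,0],[1,0,0,-64,0,0,0],[1,0,0,-64,0,0,0]],
])

```text
time_s: 29.58
position: [0.6291, 0.2046, 0.0913]
tool_rot: [[-0.13, 0.002, 0.991], [-0.992, 0.0, -0.13], [-0.001, -1.0, 0.002]]
ft_force: [-2.4, 0.3, 6.9]
grip_width: 0.0124
```

>>> carry_out([
  [[1,0,0,20,0,0,0],[1,0,0,55,0,0,0],[1,-3,-10,95,0,0,0],[1,-12,-38,122,0,0,0],[1,-24,-75,135,0,0,0],[1,-36,-112,145,0,0,0],[1,-48,-150,151,0,0,0],[1,-60,-188,151,0,0,0],[1,-72,-226,151,0,0,0],[1,-84,-264,151,0,0,0],[1,-96,-302,151,0,0,0],[1,-108,-340,151,0,0,0],[1,-120,-378,151,0,0,0],[1,-132,-416,151,0,0,0],[1,-144,-450,151,0,0,0],[1,-151,-474,145,0,0,0],[1,-151,-474,110,0,0,0],[1,-151,-474,75,0,0,0],[1,-151,-474,75,0,0,0],[1,-151,-474,75,0,0,0]],
])

```text
time_s: 31.25
position: [0.4774, -0.2693, 0.1644]
tool_rot: [[-0.13, -0.002, 0.991], [-0.991, 0.001, -0.13], [-0.001, -1.0, -0.002]]
ft_force: [-0.4, -0.3, -1.0]
grip_width: 0.0126
```

```bash
python3 w.py w20
```

```text
31.25 [ 0.4774 -0.2693  0.1644] 0.0126 [-0.4 -0.3 -1. ] [ 0.991 -0.13  -0.002]
```

View pics/w20.png

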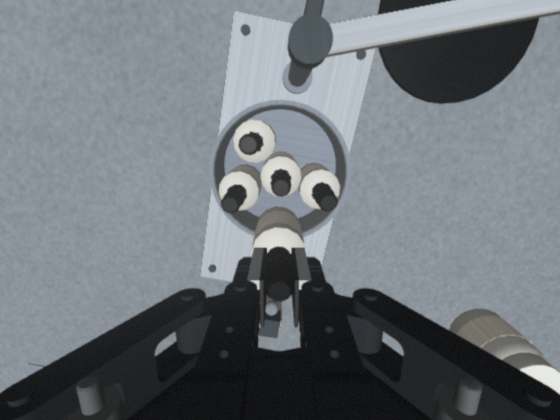

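>>> carry_out([
  [[1,0,0,-25,0,0,0],[1,0,0,-50,0,0,0],[1,0,0,-62,0,0,0],[1,0,0,-66,0,0,0],[1,0,0,-69,0,0,0],[1,0,0,-71,0,0,0],[1,0,0,-71,0,0,0]],
])

```text
time_s: 31.88
position: [0.4788, -0.2703, 0.0962]
tool_rot: [[-0.13, 0.004, 0.992], [-0.992, -0.003, -0.13], [0.003, -1.0, 0.004]]
ft_force: [-1.6, 0.9, 7.1]
grip_width: 0.0127
```

>>> carry_out([
  [[0.7,0,0,0,0,0,0],[0.65,0,0,0,0,0,0],[0.65,0,0,0,0,0,0],[0.65,0,0,12,0,0,0],[0.6,0,0,42,0,0,0],[0.4,0,0,82,0,0,0],[0.4,0,0,122,0,0,0],[0.4,0,0,152,0,0,0],[0.4,0,0,152,0,0,0]],
])

```text
time_s: 32.63
position: [0.4791, -0.2707, 0.2522]
tool_rot: [[-0.13, 0.009, 0.991], [-0.991, -0.008, -0.13], [0.007, -1.0, 0.01]]
ft_force: [0.7, 0.3, 0.2]
grip_width: 0.0514
```

```bash
python3 w.py w21; python3 st.py
python3 - <<'E'
from h import *
import pickle
d,s=pickle.load(open("w21.pkl","rb")); crop(d,180,80,380,290,3.5,"c22.png"); print((proj(d,[[.4826,-.2367,.1],[.5133,-.2514,.1],[.4492,-.2428,.1],[.4664,-.2068,.1],[.4781,-.2704,.1]])-[180,80])*3.5)
E
```

```text
32.6333 [ 0.4791 -0.2707  0.2522] 0.0514 [0.7 0.3 0.2] [ 0.991 -0.13   0.01 ]
32.7833 [ 0.4774 -0.2693  0.2449] 0.051 [ 1.1  0.  -0.3]
[0.5288 0.2864 0.0743] 0.53
[0.5018 0.3971 0.0719] 1.02
[0.6215 0.4012 0.0744] 0.53
[[334.17988249 300.73397684]
 [454.92866246 340.24660709]
 [213.43765429 339.73312983]
 [256.34429585 193.41049293]
 [334.18367689 424.99407114]]
```

View pics/c22.png

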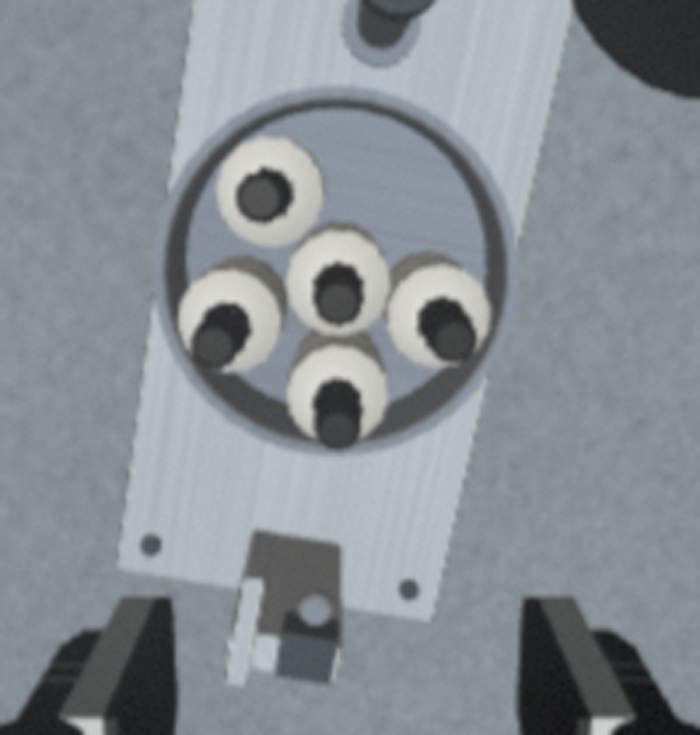

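>>> carry_out([
  [[0.4,3,35,0,0,0,-4],[0.4,7,75,0,0,0,-8],[0.4,11,115,0,0,0,-12],[0.4,14,155,0,0,0,-16],[0.4,18,195,0,0,0,-20],[0.4,22,235,0,0,0,-24],[0.4,25,275,0,0,0,-28],[0.4,29,315,0,0,0,-32],[0.4,33,355,0,0,0,-36],[0.4,36,395,0,0,0,-36],[0.4,40,435,-5,0,0,-36],[0.4,44,474,-15,0,0,-36],[0.4,48,510,-35,0,0,-36],[0.4,51,540,-65,0,0,-36],[0.4,51,556,-92,0,0,-36],[0.4,51,556,-92,0,0,-36],[0.4,51,556,-92,0,0,-36],[0.4,51,556,-92,0,0,-36]],
])

```text
time_s: 34.28
position: [0.5289, 0.2858, 0.1536]
tool_rot: [[-0.688, -0.0, 0.725], [-0.725, -0.0, -0.688], [0.0, -1.0, 0.0]]
ft_force: [0.1, 0.5, 0.4]
grip_width: 0.0511
```

```bash
python3 w.py w22; python3 st.py
python3 - <<'E'
from h import *
import pickle
d,s=pickle.load(open("w22.pkl","rb")); crop(d,200,150,360,320,3.5,"c23.png"); print((proj(d,[[.5288,.2864,.095]])-[200,150])*3.5)
E
```

```text
34.2833 [0.5289 0.2858 0.1536] 0.0511 [0.1 0.5 0.4] [ 0.725 -0.688  0.   ]
34.4333 [0.5293 0.2856 0.1547] 0.0517 [-0.  -0.5  0.2]
[0.5288 0.2864 0.0746] 0.47
[0.5017 0.3971 0.072 ] 1.01
[0.6215 0.4012 0.0743] 0.55
[[270.72916511 308.33862151]]
```

View pics/c23.png

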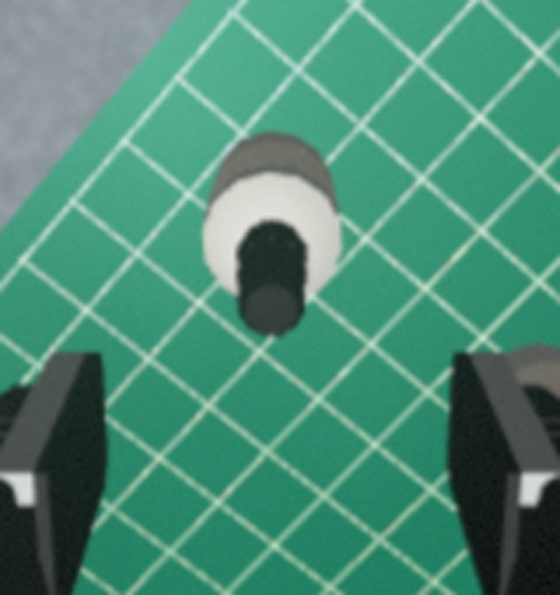

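>>> carry_out([
  [[0.4,0,0,-35,0,0,0],[0.4,0,0,-64,0,0,0],[0.4,0,0,-64,0,0,0],[0.4,0,0,-64,0,0,0],[1,0,0,-64,0,0,0],[1,0,0,-64,0,0,0],[1,0,0,-64,0,0,0],[1,0,0,-64,0,0,0],[1,0,0,-64,0,0,0],[1,0,0,-64,0,0,0],[1,0,0,-64,0,0,0]],
])

```text
time_s: 35.35
position: [0.5292, 0.2869, 0.0911]
tool_rot: [[-0.688, 0.003, 0.726], [-0.726, 0.001, -0.688], [-0.003, -1.0, 0.001]]
ft_force: [-1.5, 0.3, 7.1]
grip_width: 0.013
```

>>> carry_out([
  [[1,0,0,20,0,0,0],[1,0,0,55,0,0,0],[1,0,-10,95,0,0,0],[1,-1,-40,122,0,0,0],[1,-3,-78,140,0,0,0],[1,-5,-118,151,0,0,0],[1,-7,-158,151,0,0,0],[1,-9,-198,151,0,0,0],[1,-11,-238,151,0,0,0],[1,-13,-278,151,0,0,0],[1,-15,-318,151,0,0,0],[1,-17,-358,151,0,0,0],[1,-19,-398,151,0,0,0],[1,-21,-438,151,0,0,0],[1,-23,-475,151,0,0,0],[1,-23,-498,145,0,0,0],[1,-23,-498,110,0,0,0],[1,-23,-498,75,0,0,0],[1,-23,-498,75,0,0,0],[1,-23,-498,75,0,0,0]],
])

```text
time_s: 37.02
position: [0.5053, -0.2113, 0.1643]
tool_rot: [[-0.688, -0.002, 0.726], [-0.726, 0.001, -0.688], [0.0, -1.0, -0.002]]
ft_force: [0.5, -0.7, 0.0]
grip_width: 0.0128
```

```bash
python3 w.py w23
```

```text
37.0167 [ 0.5053 -0.2113  0.1643] 0.0128 [ 0.5 -0.7  0. ] [ 0.726 -0.688 -0.002]
```

View pics/w23.png

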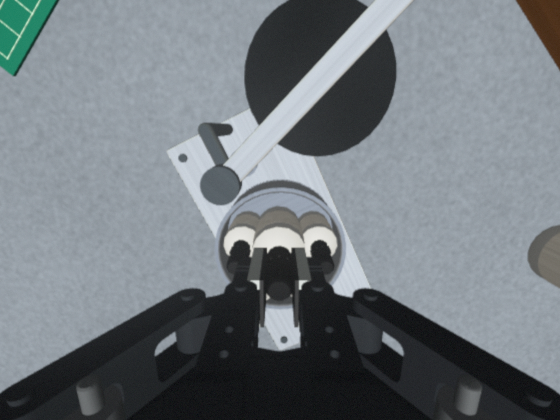

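>>> carry_out([
  [[1,0,0,-25,0,0,0],[1,0,0,-50,0,0,0],[1,0,0,-62,0,0,0],[1,0,0,-66,0,0,0],[1,0,0,-69,0,0,0],[1,0,0,-71,0,0,0],[1,0,0,-71,0,0,0]],
])

```text
time_s: 37.65
position: [0.5068, -0.2121, 0.0961]
tool_rot: [[-0.688, 0.004, 0.726], [-0.726, -0.003, -0.688], [-0.001, -1.0, 0.005]]
ft_force: [-1.4, 1.5, 6.5]
grip_width: 0.0129
```

>>> carry_out([
  [[0.7,0,0,0,0,0,0],[0.65,0,0,0,0,0,0],[0.65,0,0,0,0,0,0],[0.65,0,0,12,0,0,0],[0.6,0,0,42,0,0,0],[0.4,0,0,82,0,0,0],[0.4,0,0,122,0,0,0],[0.4,0,0,152,0,0,0],[0.4,0,0,152,0,0,0]],
])

```text
time_s: 38.4
position: [0.5072, -0.2125, 0.2522]
tool_rot: [[-0.688, 0.01, 0.726], [-0.726, -0.007, -0.688], [-0.002, -1.0, 0.012]]
ft_force: [-0.5, -0.6, -0.2]
grip_width: 0.0514
```

```bash
python3 w.py w24
python3 - <<'E'
from h import *
import pickle
d,s=pickle.load(open("w24.pkl","rb")); print(proj(d,[[.4826,-.2367,.1],[.5133,-.2514,.1],[.4492,-.2428,.1],[.4664,-.2068,.1],[.4781,-.2704,.1],[.506,-.2121,.1]]))
a=get_image("scene");b=get_image("side")
crop(a,190,110,300,220,7,"c11.png")
crop(b,245,130,355,240,7,"c12.png")
im=np.hstack([cv2.imread("pics/c11.png"),cv2.imread("pics/c12.png")]); cv2.imwrite("pics/c24.png",cv2.resize(im,(800,400)))
E
```

```text
38.4 [ 0.5072 -0.2125  0.2522] 0.0514 [-0.5 -0.6 -0.2] [ 0.726 -0.688  0.012]
[[275.23962569 236.79542526]
 [308.0781512  226.74200631]
 [255.64195709 262.06513028]
 [242.32600902 226.84947791]
 [294.82328991 262.02180889]
 [275.2083511  203.73342623]]
```

View pics/w24.png

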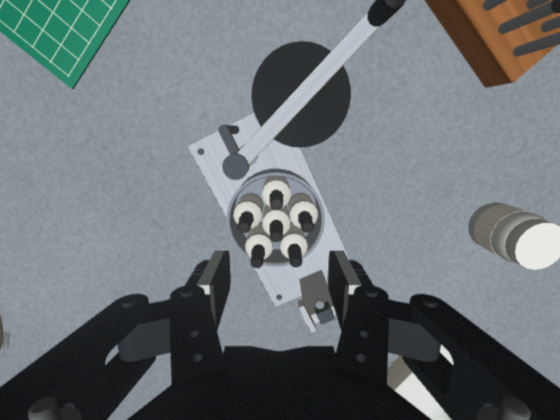

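View pics/c24.png

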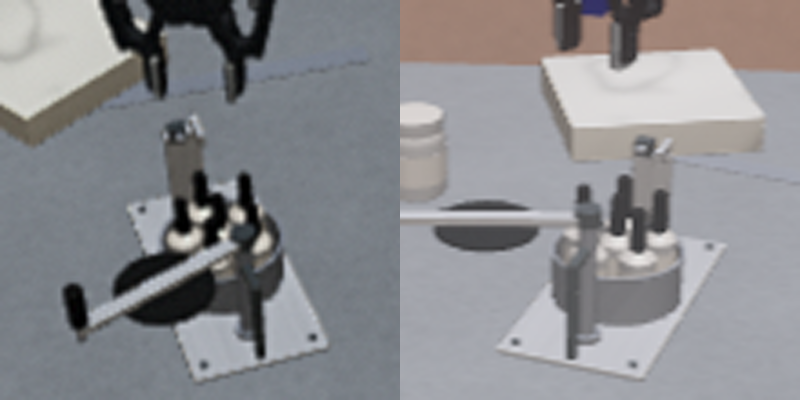

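Run:
```python
from h import *
a=get_image("scene");b=get_image("side")
crop(a,190,170,230,220,10,"c11.png")
crop(b,235,150,305,200,10,"c12.png")
x=np.array([.6625,-.1535,.136]); print(proj(a,x),proj(b,x))
im1=cv2.imread("pics/c11.png");im2=cv2.imread("pics/c12.png"); c=np.zeros((500,1100,3),np.uint8);c[:,:400]=im1;c[:,400:]=im2;cv2.imwrite("pics/c25.png",cv2.resize(c,(800,364)))
def blob(d,x0,y0,x1,y1):
    im=d["img"][y0:y1,x0:x1]; m=(im.max(2)<60).astype(np.uint8); n,l,s,c=cv2.connectedComponentsWithStats(m); print([(np.round(c[i]+[x0,y0],1),s[i]) for i in range(1,n) if s[i][4]>10])
blob(a,190,170,230,220);blob(b,235,150,305,200)
```

```text
[[212.15667414 193.38765368]] [[242.07112605 181.95937924]]
[(array([225.5, 185.7]), array([31, 11,  9, 10, 53], dtype=int32)), (array([210.5, 193.9]), array([18, 18,  6, 13, 59], dtype=int32)), (array([227.7, 195.8]), array([35, 23,  5,  6, 18], dtype=int32))]
[]
```

View pics/c25.png

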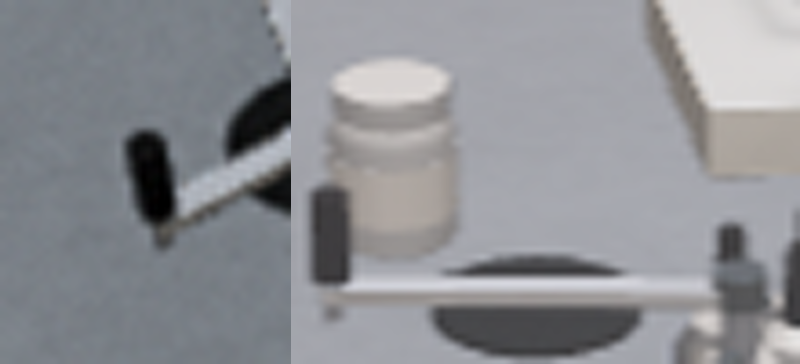

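Run:
```python
from h import *
a=get_image("scene");b=get_image("side")
print(tri([(a,(210.5,193.9)),(b,(240.4,182.3))]))
H=np.array([.508,-.162]);X=np.array([.950,-.312]);Y=np.array([.312,.950])
k=tri([(a,(210.5,193.9)),(b,(240.4,182.3))])[0][:2]
v=k-H; q0=np.arctan2(v@X,-(v@Y)); print("q",q0,np.linalg.norm(v))
for q in list(np.arange(1.9,-.05,-.1))+[.05,-.03]: print(round(q,2),np.round((H+.16*(np.sin(q)*X-np.cos(q)*Y)-k)*1000))
```

```text
(array([ 0.66714897, -0.15553533,  0.13438538]), [array([-0.1,  0.2]), array([ 0.1, -0.2])])
q 1.9287172764233076 0.15928021068093443
1.9 [ 1. -5.]
1.8 [  0. -21.]
1.7 [ -2. -36.]
1.6 [ -6. -52.]
1.5 [-11. -67.]
1.4 [-18. -81.]
1.3 [-26. -95.]
1.2 [ -36. -108.]
1.1 [ -46. -120.]
1.0 [ -58. -131.]
0.9 [ -71. -140.]
0.8 [ -85. -148.]
0.7 [ -99. -155.]
0.6 [-115. -160.]
0.5 [-130. -164.]
0.4 [-146. -166.]
0.3 [-162. -166.]
0.2 [-178. -165.]
0.1 [-194. -163.]
-0.0 [-209. -158.]
0.05 [-201. -161.]
-0.03 [-214. -157.]
```

>>> carry_out([
  [[0.4,20,10,0,0,0,7],[0.4,40,20,0,0,0,14],[0.4,70,30,0,0,0,21],[0.4,100,40,0,0,0,28],[0.4,130,50,0,0,0,35],[0.4,150,55,0,0,0,42],[0.4,161,56,0,0,0,49],[0.4,161,56,0,0,0,56],[0.4,161,56,0,0,0,63],[0.4,161,56,0,0,0,70],[0.4,161,56,0,0,0,77],[0.4,161,56,0,0,0,84],[0.4,161,56,0,0,0,91],[0.4,161,56,-20,0,0,98],[0.4,161,56,-20,0,0,98],[0.4,161,56,-20,0,0,98]],
])

```text
time_s: 40.08
position: [0.6662, -0.1554, 0.2237]
tool_rot: [[0.812, -0.003, 0.584], [-0.584, 0.001, 0.812], [-0.004, -1.0, -0.001]]
ft_force: [0.2, -0.0, 0.2]
grip_width: 0.0513
```

```bash
python3 w.py w25
```

```text
40.0833 [ 0.6662 -0.1554  0.2237] 0.0513 [ 0.2 -0.   0.2] [ 0.584  0.812 -0.001]
```

View pics/w25.png

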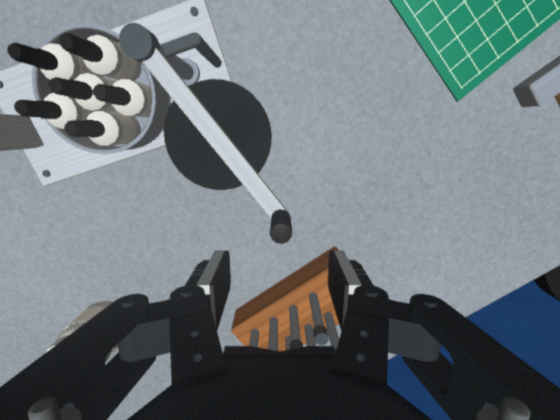

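>>> carry_out([
  [[0.4,0,0,-35,0,0,0],[0.4,0,0,-75,0,0,0],[0.4,0,0,-75,0,0,0],[0.68,0,0,-75,0,0,0],[0.68,0,0,-75,0,0,0],[0.68,0,0,-75,0,0,0],[0.68,0,0,-75,0,0,0]],
], squeeze=20)

```text
time_s: 40.72
position: [0.6674, -0.1558, 0.1529]
tool_rot: [[0.814, 0.004, 0.581], [-0.581, -0.002, 0.814], [0.004, -1.0, 0.001]]
ft_force: [0.5, 0.0, 0.2]
grip_width: 0.0278
```

```bash
python3 w.py w26
```

```text
40.7167 [ 0.6674 -0.1558  0.1529] 0.0278 [0.5 0.  0.2] [0.581 0.814 0.001]
```

View pics/w26.png

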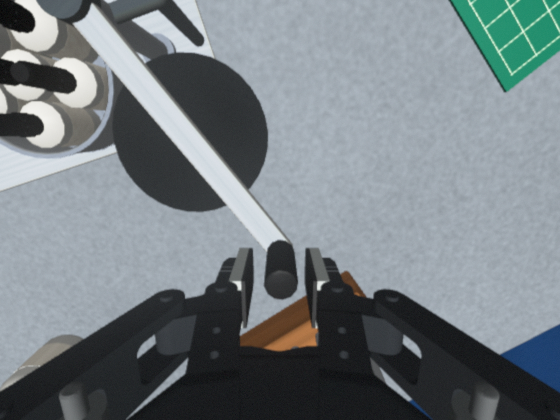

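>>> carry_out([
  [[0.68,1,-5,0,0,0,-4],[0.68,0,-21,0,0,0,-8],[0.68,-2,-36,0,0,0,-13],[0.68,-6,-52,0,0,0,-17],[0.68,-11,-67,0,0,0,-22],[0.68,-18,-81,0,0,0,-26],[0.68,-26,-95,0,0,0,-30],[0.68,-36,-108,0,0,0,-35],[0.68,-46,-120,0,0,0,-39],[0.68,-58,-131,0,0,0,-44],[0.68,-71,-140,0,0,0,-48],[0.68,-85,-148,0,0,0,-52],[0.68,-99,-155,0,0,0,-57],[0.68,-115,-160,0,0,0,-61],[0.68,-130,-164,0,0,0,-66],[0.68,-146,-166,0,0,0,-70],[0.68,-155,-166,0,0,0,-72],[0.68,-155,-166,0,0,0,-72],[0.68,-155,-166,0,0,0,-72]],
])

```text
time_s: 42.35
position: [0.512, -0.3216, 0.151]
tool_rot: [[-0.299, 0.001, 0.954], [-0.954, -0.001, -0.299], [0.0, -1.0, 0.001]]
ft_force: [-0.2, 0.1, -0.2]
grip_width: 0.0275
```

```bash
python3 w.py w27
```

```text
42.35 [ 0.512  -0.3216  0.151 ] 0.0275 [-0.2  0.1 -0.2] [ 0.954 -0.299  0.001]
```

View pics/w27.png

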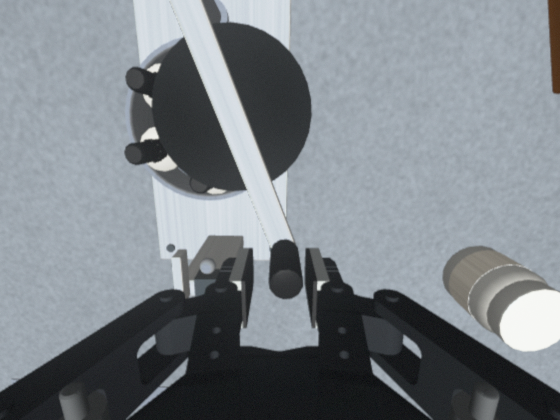

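Run:
```python
from h import *
import pickle
a=get_image("scene");b=get_image("side"); d,s=pickle.load(open("w24.pkl","rb"))
O=np.array([.4826,-.2367]);X=np.array([.950,-.312]);Y=np.array([.312,.950])
for u,v in (((195+340/7,130+82/7),(255+445/7,150+128/7)),((195+350/7,130+108/7),(255+432/7,150+155/7)),((195+300/7,130+95/7),(255+400/7,150+125/7))):
    x,e=tri([(a,u),(b,v)]); print(x,e,"carrier",(x[:2]-O)@X,(x[:2]-O)@Y)
k=np.array([.512,-.3216])-O; print(k@X,k@Y)
crop(d,270,250,370,350,6,"c26.png")
for p in [(300,313),(313,330),(318,307),(333,320),(322,272)]:
    x=onplane(d,p,.117); print(p,x,(x[:2]-O)@X,(x[:2]-O)@Y)
```

```text
[ 0.44068366 -0.33226808  0.10809017] [array([-0.1,  0.4]), array([ 0.2, -0.3])] carrier -0.01000328273873324 -0.10386757024534425
[ 0.44583663 -0.31731079  0.10230178] [array([-0.2,  0.7]), array([ 0.5, -0.6])] carrier -0.009774632964820368 -0.0880504171739325
[ 0.46096359 -0.33653119  0.10725879] [array([-0.1,  0.4]), array([ 0.3, -0.3])] carrier 0.010592738415156889 -0.10159019607635404
0.05441880000000003 -0.0714822
(300, 313) [ 0.44850878 -0.30874219  0.117     ] -0.009909501788101554 -0.07907653831849709
(313, 330) [ 0.44455303 -0.33300798  0.117     ] -0.006096529500034649 -0.1033632335856246
(318, 307) [ 0.46624349 -0.3161426   0.117     ] 0.009247409959067114 -0.08057369835931409
(333, 320) [ 0.46723492 -0.33820419  0.117     ] 0.01707247807524942 -0.10122288540105173
(322, 272) [ 0.49475046 -0.28958765  0.117     ] 0.028043887874716296 -0.04645232330077235
```

View pics/c26.png

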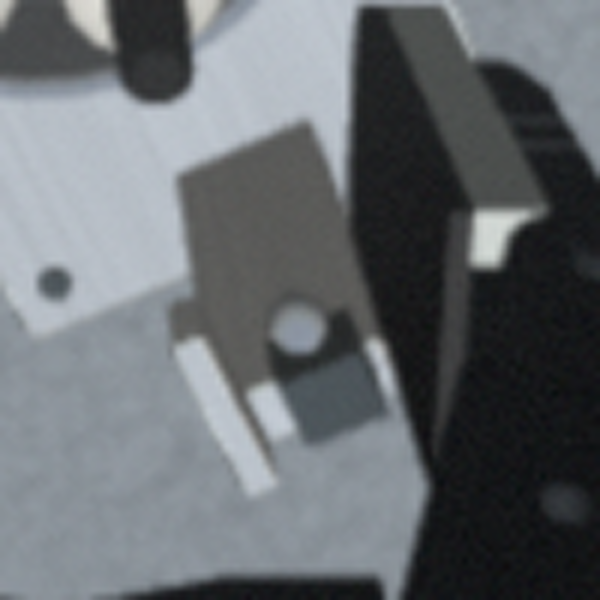

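>>> carry_out([
  [[0.68,-7,0,4,0,0,0],[0.68,-15,0,4,0,0,0],[0.68,-23,1,4,0,0,0],[0.68,-31,2,4,0,0,0],[0.68,-39,3,4,0,0,0],[0.68,-45,5,4,0,0,0],[0.68,-50,6,4,0,0,0],[0.68,-54,8,4,0,0,0],[0.68,-57,9,4,0,0,0],[0.68,-60,10,4,0,0,0],[0.68,-60,10,4,0,0,0]],
])

```text
time_s: 43.42
position: [0.4516, -0.3114, 0.1545]
tool_rot: [[-0.301, 0.001, 0.954], [-0.954, -0.0, -0.301], [-0.0, -1.0, 0.001]]
ft_force: [2.1, -0.8, -1.1]
grip_width: 0.0276
```

```bash
python3 w.py w28
```

```text
43.4167 [ 0.4516 -0.3114  0.1545] 0.0276 [ 2.1 -0.8 -1.1] [ 0.954 -0.301  0.001]
```

View pics/w28.png

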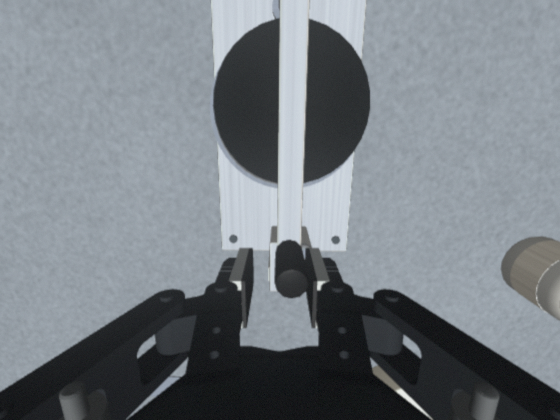

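>>> carry_out([
  [[0.68,-2,1,0,0,0,0],[0.68,-3,1,0,0,0,0],[0.68,-4,1,0,0,0,0],[0.68,-4,1,0,0,0,0],[0.68,-4,1,0,0,0,0]],
])

```text
time_s: 43.88
position: [0.4507, -0.3112, 0.1546]
tool_rot: [[-0.3, 0.008, 0.954], [-0.954, -0.003, -0.3], [0.0, -1.0, 0.008]]
ft_force: [19.1, -3.1, -5.8]
grip_width: 0.0276
```

>>> carry_out([
  [[0.68,5,-1,0,0,0,0],[0.68,9,-3,0,0,0,0],[0.4,9,-3,0,0,0,0],[0.4,9,-3,0,0,0,0],[0.4,9,-3,0,0,0,0],[0.4,9,-3,30,0,0,0],[0.4,9,-3,70,0,0,0],[0.4,9,-3,110,0,0,0],[0.4,30,-20,140,0,0,0],[0.4,30,-20,140,0,0,0],[0.4,30,-20,140,0,0,0]],
])

```text
time_s: 44.8
position: [0.478, -0.3312, 0.2954]
tool_rot: [[-0.301, 0.002, 0.954], [-0.954, -0.002, -0.301], [0.002, -1.0, 0.003]]
ft_force: [-0.3, -0.5, -0.4]
grip_width: 0.0508
```

```bash
python3 w.py w29
python3 - <<'E'
from h import *
import pickle
d,s=pickle.load(open("w29.pkl","rb")); crop(d,180,60,380,260,4,"c27.png")
a=get_image("scene");b=get_image("side")
crop(a,190,110,300,220,7,"c11.png")
crop(b,245,130,355,240,7,"c12.png")
im=np.hstack([cv2.imread("pics/c11.png"),cv2.imread("pics/c12.png")]); cv2.imwrite("pics/c28.png",cv2.resize(im,(800,400)))
E
```

```text
44.8 [ 0.478  -0.3312  0.2954] 0.0508 [-0.3 -0.5 -0.4] [ 0.954 -0.301  0.003]
```

View pics/c27.png

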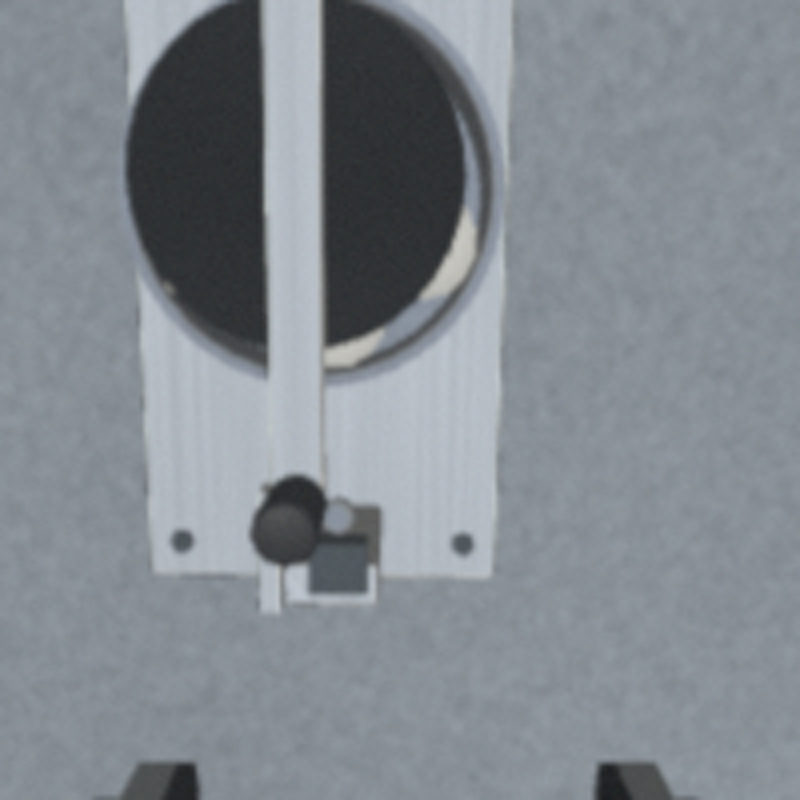

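View pics/c28.png

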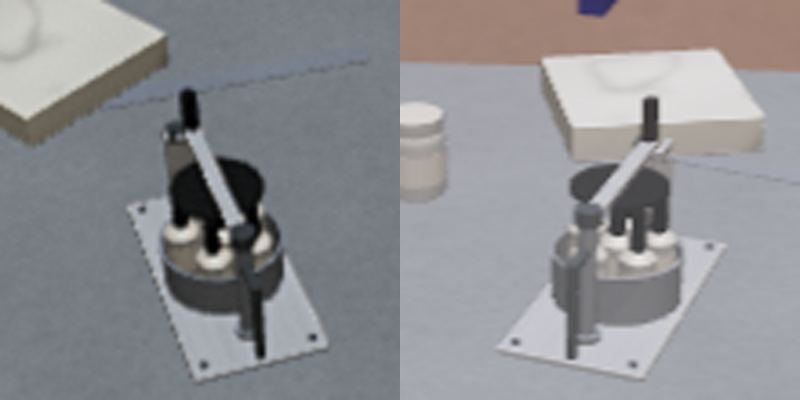

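```bash
python3 - <<'E'
from h import *
import pickle
d,s=pickle.load(open("w29.pkl","rb"))
X=np.array([.950,-.312]);Y=np.array([.312,.950]);O=np.array([.4826,-.2367]);H=np.array([.508,-.162])
k=onplane(d,(180+286/4,60+527/4),.155)[:2]; print(k,"q by hinge",np.arctan2((k-H)@X,-(k-H)@Y), "len",np.linalg.norm(k-H))
# bar edges z=.117: two heights along the bar
m=[onplane(d,(180+(263+323)/8,60+0),.117)[:2],onplane(d,(180+(267+324)/8,60+450/4),.117)[:2]]
v=m[1]-m[0]; print("bar angle",np.arctan2(v@X,-(v@Y)))
a=get_image("scene");cv2.imwrite("pics/scene9.png",a["img"][:,:,::-1])
E
python3 st.py
```

```text
[ 0.45912006 -0.31149068] q by hinge 0.0013044722141587603 len 0.1572790918975982
bar angle -0.0053392042089063195
45.1 [ 0.4772 -0.3302  0.2933] 0.0514 [-0.6 -0.1 -0.2]
[0.5017 0.3971 0.072 ] 1.0
[0.6215 0.4012 0.0744] 0.53
```

View pics/scene9.png

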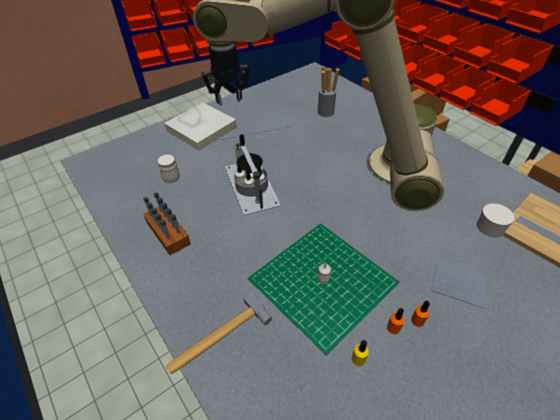

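The scene view shows the keeper shut, with its bar angle measured at about 0.00 rad. The uncapped bottle is alone on the mat at (324,272). The glue jar at (168,168) and the orange and yellow look-alikes are where they were.

```bash
python3 -c "
from rig import env
print(env.close_job())"
```

```text
the job is handed in; nothing more can be done
None
```

The job is done and handed in at about 45 s of the 210 s allowed. I swung the keeper clear to about 1.9 rad. Then I stood all six capped bottles in the pot, one in the middle and five evenly round it at 34 mm. Finally I pushed the keeper shut until it met its stop at 19 N.

**Last checks:**
- **Keeper:** two wrist-camera measurements put it at 0.00 ± 0.01 rad. The bar sits past the sprung ball and against the stop.
- **Bottles in the pot:** five of the six stood within about 1 mm of plan in close views. I judged the last one only from the overall pictures, where it stood upright.
- **Everything else:** the uncapped bottle, glue jar and look-alikes look unmoved in the overall picture.

No check failed. The pot centre came out about 3 mm different from the plate's corners than from its rim and floor; I used the rim and floor value. I saw no bottle get knocked aside.

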